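# Balance-check two centrifuge rotor yokes on a knife edge

## Task

Check the two centrifuge rotor yokes for balance, one at a time: take a yoke from the sloping rack, rest its notch on the knife edge of the stand so that it lies lengthwise over the stand's base, let go and wait until it has settled, then put it away where it belongs before trying the other one in the same way. A yoke that stays level goes into the low tray, one that tips goes into the deep bin, each standing squarely on its two buckets in the middle of the tray or bin. Set the yokes down rather than dropping them, and leave the bottles and the beaker alone.

Things in the scene. Friction and masses are not known exactly. Their poses are not given: they have to be found in the camera images.
- yoke_a: one of two like rotor yokes lying on the sloping rack: aluminium bar 106x26x10 mm with a solid flat-bottomed bucket, 34 mm diameter, hung under each end (centres 53 mm from the middle; 141 mm overall), grey grip block on the middle, V notch under it. Origin: in the notch, where the knife edge's top sits. x along bar, y across, z up through the grip. Bucket bottoms at z -42 mm, bar top +12, grip top +50
- yoke_b: the other yoke, same shape, sizes and axes. 0.22 to 0.34 kg each. One of the two is balanced, the other has its centre of mass 14 mm off along the bar; looks, weight and lane (shuffled) do not tell which. Let go on the knife edge, the balanced one, set on level, stays level within 5 degrees; the other tips lengthwise within a second by about 14 degrees, until a bucket rests on the stand's base
- yoke_a_grip (a point): middle of yoke_a's grip block, 31 mm above its origin along its z; axes as the yoke. Block 34 mm along x, 26 mm along y between the flat sides to be pinched, 38 mm high, standing on the bar (same width). V notch below the bar: runs along y, mouth 14 mm wide, 12 mm deep, flanks 30 degrees from vertical
- yoke_b_grip (a point): middle of yoke_b's grip block, the same as on yoke_a
- rack: fixed rack 150x124 mm: slope of 30 degrees with two lanes, centres at y +33 and -33 mm. Origin: centre of underside; x horizontal, toward the high end; y left; z up. Yokes lie in the lanes on their bucket bottoms against the 16 mm lip at the low end (only it stops them sliding), z axes leaning 30 degrees toward -x; their origins start near x -30, z 96 mm. Ribs 10 mm high; slope's top 99 mm up
- knife_edge (a point): middle of the knife edge's top line, 70 mm above the bench: fixed steel blade along y, 40 mm long, 3 mm thick, rounded top (radius 1.5 mm). x points along the stand's dark steel base, 164x60x12 mm, over which the yoke lies lengthwise, either way round; level, its buckets clear the base by 16 mm. z up
- tray_floor (a point): centre of the inner floor (4 mm above the bench) of the low white tray, fixed: outside 176 mm along x, 60 mm along y, rim 14 mm above the bench, walls 4 mm; z up. A yoke stands in it along x, either way round, its origin 42 mm above the floor
- bin_floor (a point): centre of the inner floor (4 mm above the bench) of the deep grey bin, fixed: outside 176 mm along x, 60 mm along y, rim 42 mm above the bench, walls 4 mm; z up. A yoke stands in it along x, either way round, its origin 42 mm above the floor
- amber_bottle: bystander: loose amber bottle, 58 mm diameter, 115 mm tall, beside the sloping rack; near it stand two fixed wire racks with tubes up to 125 mm high; origin at the centre of its underside
- beaker: bystander: loose glass beaker, 73 mm diameter, 94 mm tall; origin at the centre of its underside
- wash_bottle: bystander: loose wash bottle with a bent spout, 66 mm diameter, 214 mm tall, 113 mm deep with the spout; origin at its underside, 23 mm from the body's axis

How it is judged (in metres and radians):
On the way, in this order (a step that is already met when the one before it is completed fails the run):
1. one yoke rests with its notch on the knife edge, lengthwise over the stand, let go and settled (((distance between yoke_a and knife_edge below 0.006 m and angle between yoke_a's own y axis and vertical between 1.4208 and 1.7208 rad and angular speed of yoke_a below 0.2 rad/s and linear speed of yoke_a below 0.03 m/s and contact force between each of the arm, the fingers and yoke_a below 0.05 N) or (distance between yoke_b and knife_edge below 0.006 m and angle between yoke_b's own y axis and vertical between 1.4208 and 1.7208 rad and angular speed of yoke_b below 0.2 rad/s and linear speed of yoke_b below 0.03 m/s and contact force between each of the arm, the fingers and yoke_b below 0.05 N))), for 0.3 s.
2. that yoke stands where it belongs (level one in the low tray, tipping one in the deep bin), let go (((x of yoke_a in the frame of tray_floor between -0.02 and 0.02 m and y of yoke_a in the frame of tray_floor between -0.015 and 0.015 m and z of yoke_a in the frame of tray_floor between 0.037 and 0.048 m and angle between yoke_a's own z axis and vertical below 0.1 rad and linear speed of yoke_a below 0.03 m/s and angular speed of yoke_a below 0.2 rad/s and contact force between the fingers and yoke_a below 0.05 N) or (x of yoke_b in the frame of bin_floor between -0.02 and 0.02 m and y of yoke_b in the frame of bin_floor between -0.015 and 0.015 m and z of yoke_b in the frame of bin_floor between 0.037 and 0.048 m and angle between yoke_b's own z axis and vertical below 0.1 rad and linear speed of yoke_b below 0.03 m/s and angular speed of yoke_b below 0.2 rad/s and contact force between the fingers and yoke_b below 0.05 N))), for 0.2 s.
3. with the first put away, the other yoke rests on the knife edge, let go and settled ((((x of yoke_a in the frame of tray_floor between -0.02 and 0.02 m and y of yoke_a in the frame of tray_floor between -0.015 and 0.015 m and z of yoke_a in the frame of tray_floor between 0.037 and 0.048 m and angle between yoke_a's own z axis and vertical below 0.1 rad and linear speed of yoke_a below 0.03 m/s and angular speed of yoke_a below 0.2 rad/s and contact force between the fingers and yoke_a below 0.05 N) and (distance between yoke_b and knife_edge below 0.006 m and angle between yoke_b's own y axis and vertical between 1.4208 and 1.7208 rad and angular speed of yoke_b below 0.2 rad/s and linear speed of yoke_b below 0.03 m/s and contact force between each of the arm, the fingers and yoke_b below 0.05 N)) or ((x of yoke_b in the frame of bin_floor between -0.02 and 0.02 m and y of yoke_b in the frame of bin_floor between -0.015 and 0.015 m and z of yoke_b in the frame of bin_floor between 0.037 and 0.048 m and angle between yoke_b's own z axis and vertical below 0.1 rad and linear speed of yoke_b below 0.03 m/s and angular speed of yoke_b below 0.2 rad/s and contact force between the fingers and yoke_b below 0.05 N) and (distance between yoke_a and knife_edge below 0.006 m and angle between yoke_a's own y axis and vertical between 1.4208 and 1.7208 rad and angular speed of yoke_a below 0.2 rad/s and linear speed of yoke_a below 0.03 m/s and contact force between each of the arm, the fingers and yoke_a below 0.05 N)))), for 0.3 s.
At the end, for the whole second after the job is handed in: The balanced yoke stands upright in the low tray and the lopsided one upright in the deep bin, each within 20 mm lengthwise and 15 mm across of the middle, tilted less than 0.1 rad, on its buckets (origin 37 to 48 mm above the floor), at rest and released (x of yoke_a in the frame of tray_floor between -0.02 and 0.02 m and y of yoke_a in the frame of tray_floor between -0.015 and 0.015 m and z of yoke_a in the frame of tray_floor between 0.037 and 0.048 m and angle between each of yoke_a, yoke_b's own z axis and vertical below 0.1 rad and linear speed of each of yoke_a, yoke_b below 0.03 m/s and angular speed of each of yoke_a, yoke_b below 0.2 rad/s and contact force between the fingers and yoke_a below 0.05 N and x of yoke_b in the frame of bin_floor between -0.02 and 0.02 m and y of yoke_b in the frame of bin_floor between -0.015 and 0.015 m and z of yoke_b in the frame of bin_floor between 0.037 and 0.048 m and contact force between the fingers and yoke_b below 0.05 N); the robot touches nothing.
It fails at once if the amber bottle is shifted more than 30 mm or tipped (distance of amber_bottle from where it was at the start of the episode above 0.03 m or angle between amber_bottle's own z axis and vertical above 0.3 rad).
It fails at once if the beaker is shifted more than 30 mm or tipped (distance of beaker from where it was at the start of the episode above 0.03 m or angle between beaker's own z axis and vertical above 0.3 rad).
It fails at once if the wash bottle is shifted more than 30 mm or tipped (distance of wash_bottle from where it was at the start of the episode above 0.03 m or angle between wash_bottle's own z axis and vertical above 0.3 rad).
It fails at once if a yoke falls freely faster than 0.7 m/s (a drop of about 25 mm) (linear speed of yoke_a above 0.7 m/s and contact force between the fingers and yoke_a below 0.05 N).
It fails at once if a yoke falls freely faster than 0.7 m/s (a drop of about 25 mm) (linear speed of yoke_b above 0.7 m/s and contact force between the fingers and yoke_b below 0.05 N).
It also fails if it takes over 72 s, if anything falls off the work surface, if the arm or the gripper's body presses on something with over 40 N, if the wrist force passes 120 N, or if a joint passes its speed limit or range.

## Robot

A 7-joint arm with a two-finger parallel gripper is mounted at the origin on the work surface; the furniture and walls round the work are solid. World frame = base frame: x ahead of the robot, y to its left, z up, the work surface at z = 0. Lengths are in m, angles in degrees, forces in N, time in s.
With the tool pointing down it reaches from about 0.35 to 0.9 m from the base axis. Payload 19.9 kg.
Tool frame: the origin (TCP) lies on the centre line of the jaws, within the pads' length; the fingertips stand 22 mm ahead of it and the grasp point (between the pads) lies 3 mm ahead of it; z points along the fingers, y is the line along which they close (so a half turn about z gives the same grasp; the last joint's range is limited). The gripper opens to 94 mm and grips with 3 to 60 N. Pads are 16 mm wide; open, the fingers measure 119 mm over their backs; the gripper's body (75 mm by 177 mm) begins 78 mm behind the grasp point.
Start: joints at [-73.596, 23.915, -0.59, 92.452, 0.269, 63.638, -3.037], TCP at [0.201, 0.592, 0.197] pointing down, gripper open.
Joint ranges: [-161.28, 161.28], [-22.2, 115.67], [-73.04, 71.86], [3.21, 147.25], [-68.34, 248.33], [10.77, 114.83], [-161.83, 161.83]. Speed limits (degrees/s): [108.29, 108.29, 136.94, 136.94, 172.46, 172.46, 172.46].

## Interface

Orientations are given as [roll, pitch, yaw] about the fixed x, y, z axes, in that order (R = Rz(yaw) Ry(pitch) Rx(roll)).
In Python, from station import status, viewer, job, finder gives the robot as it stands.
- The arm moves only by the shell command python3 -m handwheel 'ROWS'. ROWS is JSON, a list that holds one entry, the list of rows, each a list of 5 numbers: the finger opening in mm, from 0 to 94, then the shift along the tool's x, y, z in units of 50 mm (1.0 is 50 mm), then the turn about the tool's z in units of 5 degrees (1.0 is 5 degrees). In form: [[[grip, dx, dy, dz, yaw], ...]]. A call has 1 to 10 rows; each row shifts and turns the commanded pose from where the row before left it, along the tool's axes as they then stand; what a row does not reach is not made up. A row lasts 1/10 s, in which the tool goes at most 50 mm and 8.59 degrees, less where a joint would pass 70% of its speed; a pose out of reach is approached as far as the arm can. A call is refused whole if a number of a shift passes 1 or a number of a turn 1, either way. A call with a gripper value outside its range is refused whole. The fingers move at their own pace and stop on an object; the grip force is fixed at half the most. Time passes only in rows, so rows that do not move let the fingers close. It gives the time, the measured TCP pose, the force, the opening and the grip force at its end, in the units of the state.
- status.get_obs(): the state, without advancing time (a new reading comes with each control period).
- viewer.read_camera(name): name is "side" or "top" or "wrist"; returns a dict with "image" (480x640x3 uint8, red, green, blue), "K" (3x3 intrinsics, pixels), "rvec" (rotation vector, rad) and "tvec" (3), from world to camera coordinates, as OpenCV has them. Camera axes: x right, y down, z forward; pixel columns grow to the right and rows downward; lengths in m; the calibration is good to about 2 mm. The wrist camera is an equidistant fisheye: a pixel r from the principal point sees the ray r / f radians off the axis. A picture is of the moment at which its call begins. There is no depth.
- job.sign_off(): hands the job in; it is judged then, once.
Trained networks look in a picture, given as the dict that the camera call returned (one of the last four; its "shot" number tells which), for a name from the list of things; names that differ only in an ending like _2 or _b are one class to them, and where a whole thing is asked for, a point or a joint stands for the part that bears it (a point fixed in the world has none). Each returns a list of dicts, best first, with "conf" (0 to 1); they miss things now and then, are a little off and sometimes report something else, mostly with a low value. They report only what shows in the picture. A call takes as long as a camera call.
- finder.look_for(picture, target): "pixel" ([column, row] in pixels, amid what is visible of it).
- finder.outline_of(picture, target): "region" (480x640 bool, what is visible of it) and "pixel" ([column, row] in pixels, amid what is visible of it).
- finder.mark_of(picture, target): "pixel" ([column, row] in pixels: a listed point, or the origin of a listed thing).
The state is a dict: "time": time; "joints": joint angles; "dq": joint speeds; "joint_torque": joint torques, N m; "tool_pos": TCP position; "eef_rot": TCP orientation; "ft_force": force on the tool from outside, world axes, zero at the start; "moment": the same for the moment, N m; "width": opening from 0.0 (shut) to 1.0 (fully open); "finger_force": force on a finger pad.
Only numpy, scipy, OpenCV 4.12 (cv2) and the standard library are available. Lean on these libraries where they do the work, as an engineer would, in place of code of your own. Each camera call takes 0.05 s, during which the arm holds its last target. There are 200 camera calls.

## Working session

There is one attempt and no reset: what is moved stays moved. The work goes in short steps, Python scripts to look and compute and a shell command to move; the robot and the scene stay as the last step left them, time stands still between calls to the robot, and variables do not carry over. Pictures are saved under pics/ and viewed, at most 10 in all, crops included, and the job is handed in when it is done.

```bash
ls; mkdir -p pics; cat > h.py <<'E'
import numpy as np, cv2
from station import status, viewer, job, finder
def shot(n,save=None):
    p=viewer.read_camera(n)
    if save: cv2.imwrite(f'pics/{save}.png',p['image'][:,:,::-1])
    return p
def ray(p,px,fish=False):
    K=np.array(p['K']);R=cv2.Rodrigues(np.array(p['rvec'],float))[0];t=np.array(p['tvec'],float).ravel()
    x=(px[0]-K[0,2])/K[0,0];y=(px[1]-K[1,2])/K[1,1]
    if fish:
        r=np.hypot(x,y)+1e-12;d=np.array([x/r*np.sin(r),y/r*np.sin(r),np.cos(r)])
    else: d=np.array([x,y,1.])
    d=R.T@d
    return -R.T@t, d/np.linalg.norm(d)
def atz(p,px,z,fish=False):
    o,d=ray(p,px,fish);return o+d*(z-o[2])/d[2]
def tri(rs):
    A=sum(np.eye(3)-np.outer(d,d) for o,d in rs);b=sum((np.eye(3)-np.outer(d,d))@o for o,d in rs)
    X=np.linalg.solve(A,b);return X,[np.linalg.norm(np.cross(X-o,d)) for o,d in rs]
E
python3 - <<'E'
from h import *
np.set_printoptions(precision=4,suppress=True)
s=status.get_obs();print(s)
P={n:shot(n,n+'0') for n in('side','top','wrist')}
names=['yoke_a','yoke_b','yoke_a_grip','rack','knife_edge','tray_floor','bin_floor','amber_bottle','beaker','wash_bottle']
for n in names:
    for c,p in P.items():
        if c=='wrist' and 'yoke' not in n and 'rack' not in n: continue
        print(n,c,[(np.round(d['pixel']).tolist(),round(d['conf'],2)) for d in finder.mark_of(p,n)[:4]])
for c,p in P.items(): print(c,ray(p,(320,240)),p['K'])
E
```

```text
pics
{'time': 0.0, 'joints': array([-73.5954,  23.9464,  -0.591 ,  92.4851,   0.2721,  63.6379,
        -3.0372]), 'dq': array([ 0.0236, -0.0301,  0.0173, -0.0122,  0.0602,  0.1733,  0.0401]), 'joint_torque': array([  0.0004, -85.1261,   0.6387, -42.5977,  -0.0488,   0.019 ,
         0.0002]), 'tool_pos': array([0.2011, 0.5913, 0.1964]), 'eef_rot': array([-179.9322,    0.0074,  161.2195]), 'ft_force': array([ 0.7637, -0.925 , -0.2653]), 'moment': array([-0.0007,  0.014 ,  0.0132]), 'finger_force': 0.0, 'width': 1.0023892383248287}
yoke_a side [([335.0, 383.0], 0.86), ([332.0, 348.0], 0.58), ([350.0, 374.0], 0.35)]
yoke_a top [([188.0, 253.0], 0.76), ([222.0, 254.0], 0.75), ([415.0, 240.0], 0.57)]
yoke_a wrist []
yoke_b side [([335.0, 383.0], 0.86), ([332.0, 348.0], 0.58), ([350.0, 374.0], 0.35)]
yoke_b top [([188.0, 253.0], 0.76), ([222.0, 254.0], 0.75), ([415.0, 240.0], 0.57)]
yoke_b wrist []
yoke_a_grip side [([349.0, 375.0], 0.8), ([370.0, 239.0], 0.54)]
yoke_a_grip top [([185.0, 262.0], 0.56)]
yoke_a_grip wrist []
rack side [([317.0, 399.0], 0.71)]
rack top [([281.0, 177.0], 0.75
[... 367 characters left out ...]
82)]
amber_bottle top [([295.0, 265.0], 0.62)]
beaker side [([413.0, 297.0], 0.75)]
beaker top [([310.0, 325.0], 0.97)]
wash_bottle side [([228.0, 318.0], 0.83)]
wash_bottle top [([282.0, 177.0], 0.69)]
side (array([0.5222, 0.7185, 0.6491]), array([ 0.0311, -0.7746, -0.6317])) [[452.6832   0.     318.2397]
 [  0.     452.6832 247.0592]
 [  0.       0.       1.    ]]
top (array([0.3616, 0.0945, 1.1361]), array([ 0.1774, -0.0138, -0.984 ])) [[496.8142   0.     320.0297]
 [  0.     496.8142 236.9731]
 [  0.       0.       1.    ]]
wrist (array([0.1368, 0.6141, 0.3843]), array([ 0.212 , -0.0685, -0.9749])) [[371.6483   0.     318.437 ]
 [  0.     371.6483 243.9785]
 [  0.       0.       1.    ]]
```

View pics/top0.png

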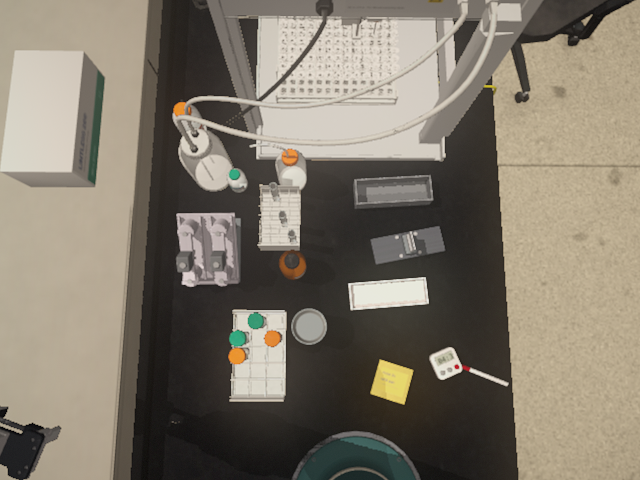

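View pics/side0.png

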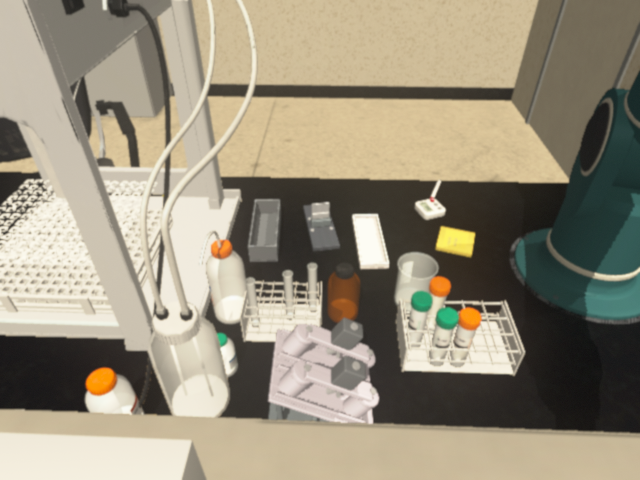

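The top view has the rack at about (210,248) with its grips near (184,262) and (219,262), leaning toward the robot. The bin is at (393,192), the stand at (408,244) turned about 10°, and the tray at (388,293). The amber bottle is at (293,265). The side view agrees: the tray is at (370,241), the stand at (320,225), and the low end of the rack is on the right.

```bash
python3 - <<'E'
from h import *
np.set_printoptions(precision=4,suppress=True)
T=shot('top');S=shot('side')
def show(n,z,f):
    for c,p in(('top',T),('side',S)):
        for d in finder.outline_of(p,n)[:2]:
            if d['conf']<.4: continue
            m=d['region'].astype(np.uint8)
            cs=max(cv2.findContours(m,0,2)[0],key=cv2.contourArea)
            b=cv2.boxPoints(cv2.minAreaRect(cs));w=np.array([atz(p,q,z)[:2] for q in b])
            e=w[[1,2,3,0]]-w;L=np.linalg.norm(e,axis=1);k=L.argmax();a=np.degrees(np.arctan2(e[k,1],e[k,0]))%180
            print(n,c,round(d['conf'],2),'cen',w.mean(0),'L',L[:2],'ang',round(a,1),'px',np.round(d['pixel']))
show('rack',.05,0);show('knife_edge',.012,0);show('tray_floor',.014,0);show('bin_floor',.042,0);show('yoke_a_grip',.12,0);show('amber_bottle',.06,0);show('wash_bottle',.1,0)
for n,a,b in(('knife',(413,240),(320,204)),('tray',(384,290),(370,241)),('bin',(387,194),(269,235)),('gripR?',(219,262),(348,334)),('gripL?',(184,262),(349,375)),('bin mid',(393,190),(264,232)),('traymid',(388,293),(370,241))):
    print(n,*tri([ray(T,a),ray(S,b)]))
for d in finder.look_for(T,'yoke_a_grip')+finder.look_for(S,'yoke_a_grip'):print(d)
E
```

```text
rack top 0.68 cen [0.5396 0.3203] L [0.14   0.1583] ang 4.3 px [209. 245.]
rack side 0.66 cen [0.5341 0.3091] L [0.1638 0.1781] ang 176.9 px [308. 399.]
knife_edge top 0.71 cen [ 0.5549 -0.1241] L [0.1691 0.0647] ang 101.9 px [409. 244.]
knife_edge side 0.71 cen [ 0.5534 -0.116 ] L [0.0683 0.1844] ang 99.6 px [321. 226.]
tray_floor top 0.86 cen [ 0.4436 -0.0762] L [0.1782 0.0611] ang 94.6 px [387. 293.]
tray_floor side 0.82 cen [ 0.4423 -0.0665] L [0.0753 0.2   ] ang 91.1 px [370. 242.]
bin_floor top 0.59 cen [ 0.6738 -0.0883] L [0.1816 0.07  ] ang 93.7 px [391. 188.]
bin_floor side 0.94 cen [ 0.6758 -0.0656] L [0.2294 0.0741] ang 96.7 px [267. 231.]
yoke_a_grip top 0.86 cen [0.5197 0.3521] L [0.0512 0.1411] ang 7.7 px [186. 255.]
yoke_a_grip side 0.79 cen [0.5214 0.3646] L [0.0917 0.1438] ang 159.0 px [341. 382.]
yoke_a_grip side 0.53 cen [0.5237 0.2959] L [0.0871 0.1428] ang 168.7 px [335. 340.]
amber_bottle top 0.57 cen [0.5034 0.1381] L [0.0569 0.0593] ang 0.4 px [295. 268.]
amber_bottle side 0.68 cen [0.5028 0.1404] L [0.0601 0.1511] ang 88.5 px [344. 293.]
wash_bottle top 0.68 
[... 243 characters left out ...]
308635)]
tray [ 0.4462 -0.0656  0.0113] [np.float64(0.003945293066504144), np.float64(0.003945293066504167)]
bin [ 0.6722 -0.0781  0.0111] [np.float64(0.0025182176129354204), np.float64(0.0025182176129352847)]
gripR? [0.498  0.2877 0.1198] [np.float64(0.00015635532040459026), np.float64(0.00015635532040465496)]
gripL? [0.4974 0.3591 0.1211] [np.float64(3.931378401373956e-06), np.float64(3.931378401406743e-06)]
bin mid [ 0.6846 -0.0932  0.007 ] [np.float64(0.0011421880263158943), np.float64(0.00114218802631587)]
traymid [ 0.4426 -0.0764  0.0018] [np.float64(0.001452670759883486), np.float64(0.0014526707598834707)]
{'pixel': [188.5, 254.4], 'conf': 0.92}
{'pixel': [342.7, 382.0], 'conf': 0.98}
```

```bash
python3 - <<'E'
import cv2
a=cv2.imread('pics/top0.png');b=cv2.imread('pics/side0.png')
A=cv2.resize(a[160:310,165:440],(800,436),interpolation=2)
B=cv2.resize(b[300:425,260:400],(560,500),interpolation=2)
cv2.imwrite('pics/c1.png',A);cv2.imwrite('pics/c2.png',B)
E
```

```text
(no output)
```

View pics/c1.png

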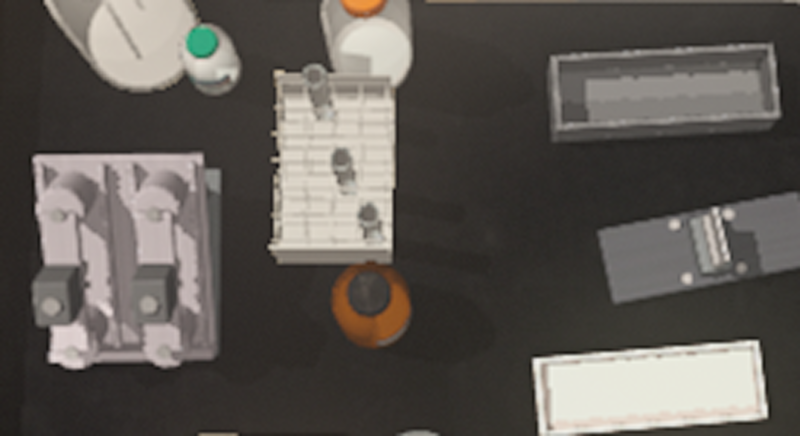

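```bash
python3 -m handwheel '[[[50,0,0,-1,-0.95],[50,0,0,-1,-0.95],[50,0,0,0,-0.95],[50,0,0,0,-0.95],[50,-1,-1,0,0],[50,-1,-1,0,0],[50,-1,-1,0,0],[50,-1,-1,0,0],[50,-1,-1,0,0],[50,-0.95,-1,0,0]]]'
python3 -m handwheel '[[[50,0,0,0,0],[50,0,0,0,0],[50,0,0,0,0]]]'
cat >> h.py <<'E'
def tool():
    s=status.get_obs();R=cv2.Rodrigues(np.zeros(3))[0]
    from scipy.spatial.transform import Rotation as Ro
    return np.array(s['tool_pos']),Ro.from_euler('xyz',s['eef_rot'],degrees=True).as_matrix(),s
def go(target,xang=None):
    """rows needed (units) to bring TCP to target; xang = wanted direction (deg, mod 180) of tool x in world"""
    p,R,s=tool();yaw=np.degrees(np.arctan2(R[1,0],R[0,0]));turn=0
    if xang is not None:
        turn=-(((xang-yaw)+90)%180-90)
    a=np.radians(yaw-turn);X=np.array([np.cos(a),np.sin(a),0]);Y=np.array([np.sin(a),-np.cos(a),0])
    d=np.array(target)-p
    print('t',round(float(s['time']),2),'pos',np.round(p,4),'yaw',round(yaw,1),'j7',round(float(s['joints'][6]),1),'F',np.round(s['ft_force'],1),'w',round(float(s['width'])*94,1),'ff',round(float(s['finger_force']),1))
    print('TURN',round(turn/5,2),'then dx,dy,dz',np.round([d@X/.05,d@Y/.05,-d[2]/.05],2))
E
python3 - <<'E'
from h import *
go([.498,.288,.125],0)
p=shot('wrist','w1')
for n in('yoke_a_grip','rack','yoke_a'):
    for d in finder.mark_of(p,n)[:3]: print(n,d, atz(p,d['pixel'],.123,True))
for d in finder.outline_of(p,'rack')[:1]+finder.outline_of(p,'yoke_a')[:2]:
    cs=max(cv2.findContours(d['region'].astype(np.uint8),0,2)[0],key=cv2.contourArea);print(cv2.minAreaRect(cs))
E
```

```text
time: 3.25
tool_pos: [0.4144, 0.3778, 0.2973]
eef_rot: [180.0, 0.0, -179.8]
ft_force: [1.3, 0.7, 0.4]
width: 0.533
finger_force: 0.0
time: 3.55
tool_pos: [0.4125, 0.3803, 0.297]
eef_rot: [180.0, -0.0, -179.7]
ft_force: [0.2, -0.3, -0.0]
width: 0.531
finger_force: 0.0
t 3.55 pos [0.4125 0.3803 0.297 ] yaw -179.7 j7 45.5 F [ 0.2 -0.3 -0. ] w 49.9 ff 0.0
TURN 0.06 then dx,dy,dz [-1.71 -1.85  3.44]
yoke_a_grip {'pixel': [296.3, 303.7], 'conf': 0.67} [0.49596443 0.3584346  0.123     ]
rack {'pixel': [276.7, 304.0], 'conf': 0.88} [0.49661528 0.33766462 0.123     ]
yoke_a {'pixel': [296.3, 310.8], 'conf': 0.68} [0.50416296 0.35830958 0.123     ]
yoke_a {'pixel': [235.6, 309.6], 'conf': 0.63} [0.50427004 0.29264863 0.123     ]
((257.5, 298.0), (100.0, 67.0), 90.0)
((229.52499389648438, 278.998779296875), (32.83943557739258, 67.51505279541016), 42.137596130371094)
((296.1033935546875, 299.086669921875), (28.93073844909668, 98.6667709350586), 3.094058036804199)
```

View pics/w1.png

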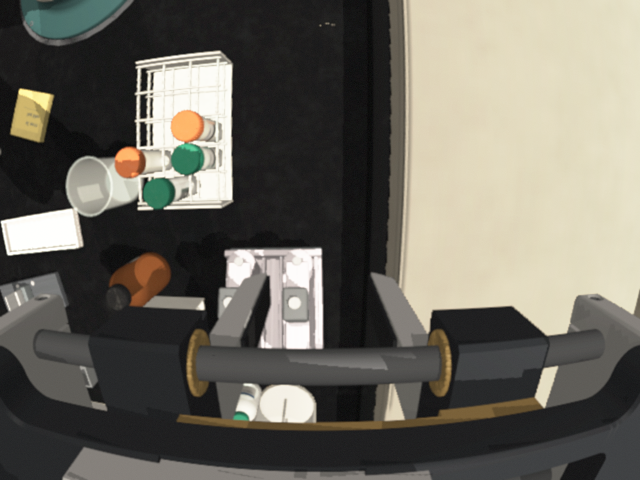

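The wrist view shows the rack lip as a level line at row 249, so the rack is square to the tool. The left grip is at (295,302), between the fingers. I'll take the left yoke first.

```bash
python3 -m handwheel '[[[50,-0.56,-0.15,0.3,0],[50,-0.55,-0.14,0.5,0],[50,-0.55,-0.14,0.5,0],[50,0,0,0.5,0],[50,0,0,0.5,0],[50,0,0,0.5,0],[50,0,0,0.3,0],[50,0,0,0,0],[50,0,0,0,0]]]'
python3 - <<'E'
from h import *
go([.4955,.3585,.126],0)
S=shot('side','s1');T=shot('top')
for n,p in(('side',S),('top',T)):
    print(n,[(np.round(d['pixel']),round(d['conf'],2)) for d in finder.mark_of(p,'yoke_a_grip')])
cv2.imwrite('pics/s1c.png',cv2.resize(S['image'][220:420,230:450,::-1],(660,600),interpolation=2))
E
```

```text
time: 4.75
tool_pos: [0.4966, 0.3586, 0.1428]
eef_rot: [180.0, 0.0, -179.8]
ft_force: [0.1, 0.7, -0.1]
width: 0.531
finger_force: 0.0
t 4.75 pos [0.4966 0.3586 0.1428] yaw -179.8 j7 54.3 F [ 0.1  0.7 -0.1] w 49.9 ff 0.0
TURN 0.05 then dx,dy,dz [ 0.02 -0.    0.34]
side [(array([348., 375.]), 0.94), (array([318., 201.]), 0.24)]
top [(array([187., 259.]), 0.57)]
```

View pics/s1c.png

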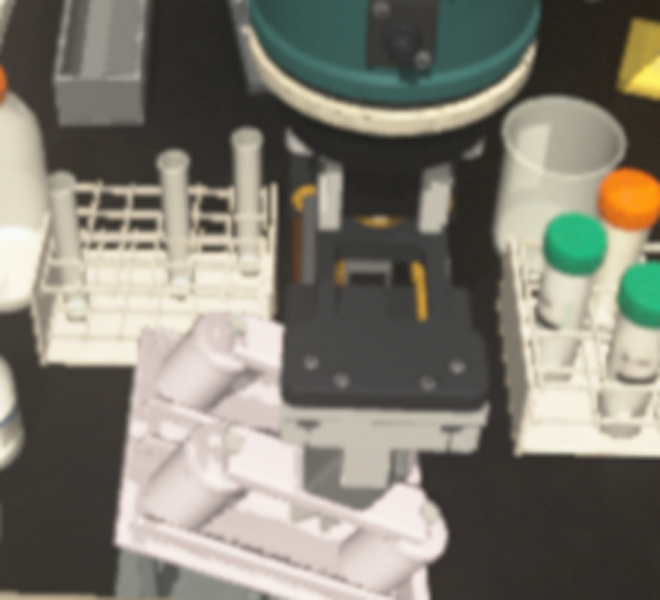

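The near finger stands in front of the left yoke's grip block, at about (365,470) in the crop, and the alignment is good. Next I'll lower, close and lift.

```bash
python3 -m handwheel '[[[50,0,0,0.2,0],[50,0,0,0.14,0],[50,0,0,0,0],[20,0,0,0,0],[20,0,0,0,0],[20,0,0,0,0],[20,0,0,0,0],[20,0,0,0,0]]]'
python3 -m handwheel '[[[20,0,0,-0.2,0],[20,0,0,-0.4,0],[20,0,0,-0.5,0],[20,0,0,-0.5,0],[20,0,0,-0.5,0],[20,0,0,-0.5,0],[20,0,0,0,0],[20,0,0,0,0]]]'
python3 - <<'E'
from h import *
go([.4,.1,.16],95)
S=shot('side','s2');T=shot('top')
for n,p in(('side',S),('top',T)):
    print(n,[(np.round(d['pixel']),round(d['conf'],2)) for d in finder.mark_of(p,'yoke_a_grip')])
cv2.imwrite('pics/s2c.png',cv2.resize(S['image'][220:420,230:450,::-1],(660,600),interpolation=2))
E
```

```text
time: 5.75
tool_pos: [0.4964, 0.3583, 0.1252]
eef_rot: [180.0, 0.0, -179.8]
ft_force: [-0.2, -0.3, 0.4]
width: 0.275
finger_force: 30.0
time: 6.55
tool_pos: [0.4962, 0.3582, 0.2552]
eef_rot: [180.0, 0.0, -179.8]
ft_force: [0.0, 0.2, -2.9]
width: 0.275
finger_force: 30.0
t 6.55 pos [0.4962 0.3582 0.2552] yaw -179.8 j7 53.7 F [ 0.   0.2 -2.9] w 25.9 ff 30.0
TURN 17.04 then dx,dy,dz [-4.98 -2.37  1.9 ]
side [(array([354., 309.]), 0.76)]
top [(array([166., 250.]), 0.97)]
```

View pics/s2c.png

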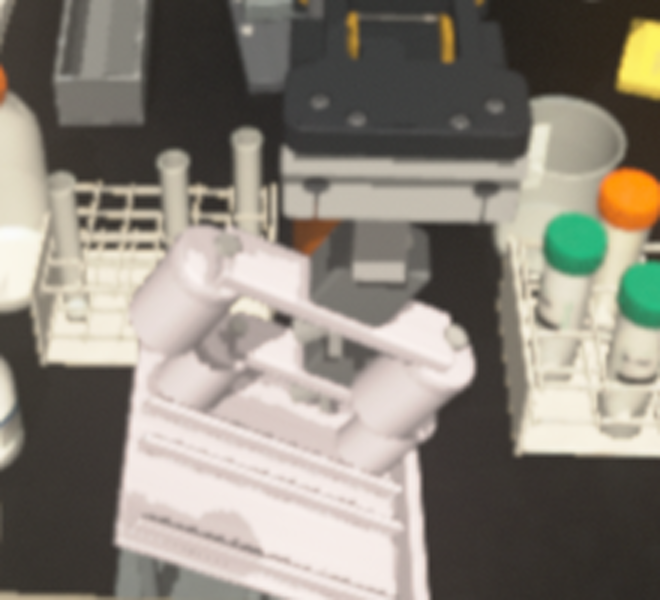

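The yoke is held (2.9 N), still leaning about 30°. I'll carry it to the clear bench at about (0.50, 0.035) and roll it level there about its low bucket edge.

```bash
python3 -m handwheel '[[[20,0,-0.2,-0.4,0],[20,0,-0.5,-0.1,0],[20,0,-0.6,0,0],[20,0,-0.6,0,0],[20,0,-0.6,0,0],[20,0,-0.6,0,0],[20,0,-0.6,0,0],[20,0,-0.6,0,0],[20,0,-0.6,0,0],[20,0,-0.6,0,0]]]'
python3 -m handwheel '[[[20,0,-0.6,0,0],[20,0,-0.4,0,0],[20,0,0,0,0],[20,0,0,0.5,0],[20,0,0,0.6,0],[20,0,0,0.6,0],[20,0,0,0.6,0],[20,0,0,0.4,0],[20,0,0,0,0],[20,0,0,0,0]]]'
python3 - <<'E'
from h import *
go([.496,.035,.101],0)
S=shot('side','s3')
cv2.imwrite('pics/s3c.png',cv2.resize(S['image'][150:350,220:460,::-1],(720,600),interpolation=2))
E
```

```text
time: 7.75
tool_pos: [0.497, 0.082, 0.2796]
eef_rot: [-180.0, -0.0, -179.8]
ft_force: [0.2, -0.2, -2.5]
width: 0.271
finger_force: 30.0
time: 8.75
tool_pos: [0.4976, 0.0336, 0.1454]
eef_rot: [-180.0, -0.0, -179.8]
ft_force: [0.4, 0.2, -2.6]
width: 0.269
finger_force: 30.0
t 8.75 pos [0.4976 0.0336 0.1454] yaw -179.8 j7 88.2 F [ 0.4  0.2 -2.6] w 25.3 ff 30.0
TURN 0.05 then dx,dy,dz [0.03 0.03 0.89]
```

View pics/s3c.png

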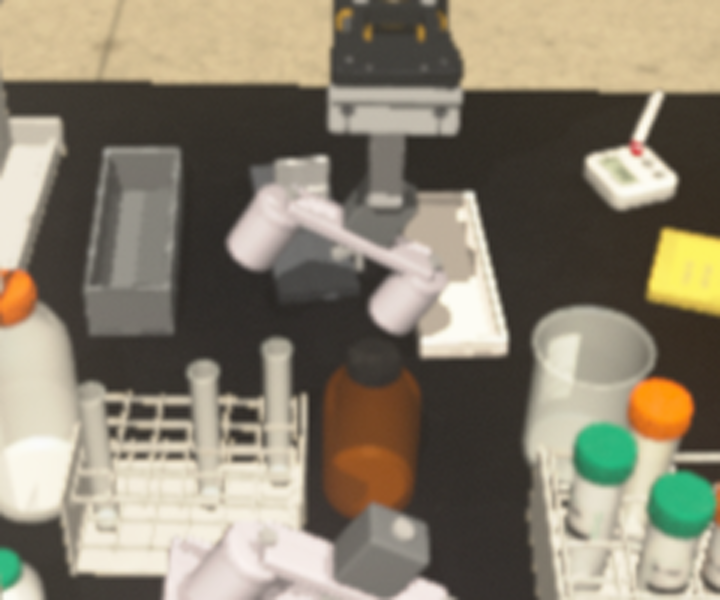

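The yoke is tilted about 27°, low end toward the robot, with the low bucket at (405,310) near the tray's end. I'll shift it 30 mm away from the tray before lowering it.

```bash
python3 -m handwheel '[[[20,-0.3,0.05,0,0],[20,-0.3,0.1,0,0],[20,0,0,0.3,0],[20,0,0,0.3,0],[20,0,0,0.15,0],[20,0,0,0.1,0],[20,0,0,0.04,0],[20,0,0,0,0]]]'
python3 -m handwheel '[[[20,-0.17,0,0.05,0],[20,-0.17,0,0.06,0],[20,0,0,0,0]]]'
```

```text
time: 9.6
tool_pos: [0.5278, 0.041, 0.101]
eef_rot: [180.0, 0.0, -179.8]
ft_force: [0.3, 0.5, -2.8]
width: 0.273
finger_force: 30.0
time: 9.9
tool_pos: [0.5465, 0.0409, 0.0954]
eef_rot: [-180.0, 0.1, -179.8]
ft_force: [1.4, -1.1, 7.8]
width: 0.273
finger_force: 30.0
```

```bash
python3 -m handwheel '[[[20,-0.16,0,0.08,0],[20,-0.15,0,0.09,0],[20,-0.14,0,0.1,0],[20,-0.13,0,0.12,0],[20,0,0,0,0],[20,0,0,0,0]]]'
python3 - <<'E'
from h import *
go([.574,.04,.076],0)
S=shot('side','s4')
cv2.imwrite('pics/s4c.png',cv2.resize(S['image'][150:350,220:460,::-1],(720,600),interpolation=2))
E
```

```text
time: 10.5
tool_pos: [0.5764, 0.0409, 0.0768]
eef_rot: [-180.0, 0.3, -179.8]
ft_force: [7.2, -1.1, 8.9]
width: 0.27
finger_force: 30.0
t 10.5 pos [0.5764 0.0409 0.0768] yaw -179.8 j7 91.6 F [ 7.2 -1.1  8.9] w 25.4 ff 30.0
TURN 0.04 then dx,dy,dz [ 0.05 -0.02  0.02]
```

View pics/s4c.png

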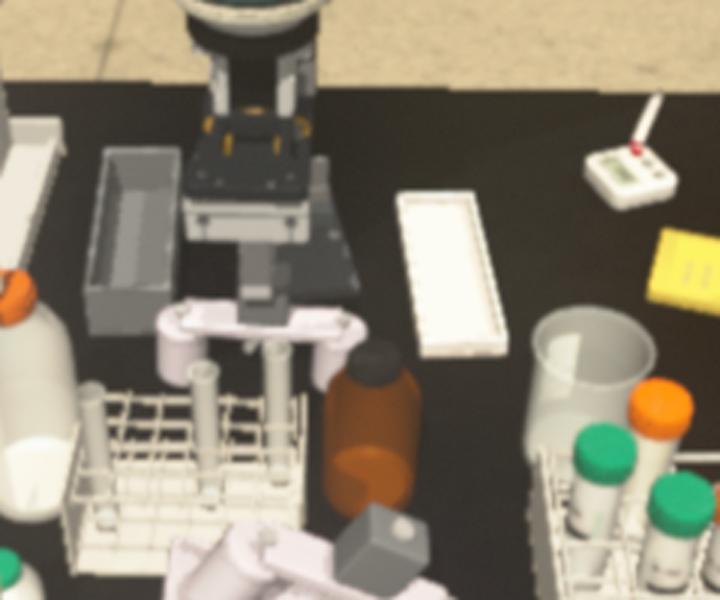

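The yoke stands level on the bench, with buckets at (180,350) and (335,355) in the crop. I'll let go, back off and measure it.

```bash
python3 -m handwheel '[[[20,0,0,0.03,0],[50,0,0,0,0],[50,0,0,0,0],[50,0,0,0,0],[50,0,0,0,0],[50,0,0,-0.4,0],[50,0,0,-0.6,0],[50,0,0,-0.6,0],[50,0,0,-0.6,0],[50,0,0,0,0]]]'
cat > m.py <<'E'
from h import *
from scipy.optimize import least_squares
def project(p,X,fish):
    R=cv2.Rodrigues(np.array(p['rvec'],float))[0];c=X@R.T+np.array(p['tvec'],float).ravel();K=np.array(p['K'])
    if fish:
        r=np.hypot(c[:,0],c[:,1]);th=np.arctan2(r,c[:,2]);u=c[:,:2]*(th/r)[:,None]
    else: u=c[:,:2]/c[:,2:]
    return u@np.diag([K[0,0],K[1,1]])+[K[0,2],K[1,2]]
if __name__=='__main__':
    np.set_printoptions(precision=4,suppress=True)
    W=shot('wrist','w%d'%int(status.get_obs()['time']*10));S=shot('side');T=shot('top')
    p,R,s=tool();print(p,s['ft_force'],s['width'])
    for c,P in(('wrist',W),('side',S),('top',T)):
        for n,z in(('yoke_a',.042),('yoke_a_grip',.073)):
            for d in finder.mark_of(P,n)[:3]: print(c,n,np.round(d['pixel'],1),round(d['conf'],2),atz(P,d['pixel'],z,c=='wrist'))
    for d in finder.outline_of(W,'yoke_a')[:2]:
        cs=max(cv2.findContours(d['region'].astype(np.uint8),0,2)[0],key=cv2.contourArea);r=cv2.minAreaRect(cs);print(d['conf'],r)
E
python3 m.py; ls pics
```

```text
time: 11.55
tool_pos: [0.5752, 0.0412, 0.1878]
eef_rot: [179.9, 0.3, -179.8]
ft_force: [0.4, 0.2, -0.3]
width: 0.532
finger_force: 0.0
[0.5732 0.0412 0.1835] [-0.1895  0.0225  0.053 ] 0.534733280941956
wrist yoke_a [589.2 182. ] 0.97 [0.5174 0.3375 0.042 ]
wrist yoke_a [316.1 229.6] 0.96 [0.5744 0.0402 0.042 ]
wrist yoke_a_grip [318.2 240.7] 0.74 [0.5776 0.0421 0.073 ]
wrist yoke_a_grip [413.7 153.2] 0.69 [0.5032 0.1204 0.073 ]
side yoke_a [333.7 346.5] 0.87 [0.5184 0.2515 0.042 ]
side yoke_a [306.9 260.2] 0.65 [0.5759 0.0395 0.042 ]
side yoke_a_grip [302.8 250.5] 0.71 [0.583 0.046 0.073]
side yoke_a_grip [230.8 317.3] 0.61 [0.6913 0.2222 0.073 ]
top yoke_a [219.9 255.1] 0.84 [0.5237 0.3012 0.042 ]
0.78 ((316.4999694824219, 229.49996948242188), (146.99996948242188, 38.99999237060547), 90.0)
0.67 ((595.5018920898438, 186.0084686279297), (148.23670959472656, 84.18982696533203), 76.93067932128906)
c1.png
c2.png
s1.png
s1c.png
s2.png
s2c.png
s3.png
s3c.png
s4.png
s4c.png
side0.png
top0.png
w1.png
w115.png
wrist0.png
```

```bash
python3 - <<'E'
from m import *
W=shot('wrist')
d=[d for d in finder.outline_of(W,'yoke_a') if abs(d['pixel'][0]-316)<30][0]
ys,xs=np.nonzero(d['region']);obs=np.array([ys.min(),ys.max()+1.])
def pr(q):
    t=np.linspace(0,2*np.pi,40);P=[]
    for s in(-53,53):
        for z in(-42,8): P.append(np.c_[q+(s+17*np.cos(t))/1e3,np.full(40,.041)+.017*np.sin(t),np.full(40,.042+z/1e3)])
    v=project(W,np.vstack(P),True)[:,1];return np.array([v.min(),v.max()])
for q in(.57,.5725,.575,.5775,.58): print(q,pr(q)-obs)
go([.575,.0405,.076],0)
E
```

```text
0.57 [-7.50715091 -4.96784943]
0.5725 [-4.61799783 -2.51542252]
0.575 [-1.72843522 -0.07671066]
0.5775 [0.83990619 2.34819263]
0.58 [3.34047251 4.75919959]
t 12.15 pos [0.5735 0.0411 0.1838] yaw -179.8 j7 89.2 F [-0.1 -0.5 -0. ] w 49.4 ff 0.0
TURN 0.04 then dx,dy,dz [-0.03 -0.01  2.16]
```

```bash
python3 -m handwheel '[[[50,-0.03,0,0.6,0],[50,0,0,0.6,0],[50,0,0,0.6,0],[50,0,0,0.36,0],[50,0,0,0,0],[20,0,0,0,0],[20,0,0,0,0],[20,0,0,0,0],[20,0,0,0,0]]]'
python3 -m handwheel '[[[20,0,0,-0.3,0],[20,0,0,-0.5,0],[20,0,0,-0.5,0],[20,0,0,-0.5,0],[20,0,0,-0.5,0],[20,0.1,-0.6,0,0],[20,0.1,-0.7,0,0],[20,0.1,-0.7,0,0],[20,0.1,-0.7,0,0],[20,0,-0.6,0,0]]]'
python3 -m handwheel '[[[20,0,0,0,-1],[20,0,0,0,-1],[20,0,0,0,-1],[20,0,0,0,-1],[20,0,0,0,-1],[20,0,0,0,-1],[20,0,0,0,-1],[20,0,0,0,-1],[20,0,0,0,-1],[20,0,0,0,-1]]]'
python3 -m handwheel '[[[20,0,0,0,-1],[20,0,0,0,-1],[20,0,0,0,-1],[20,0,0,0,-1],[20,0,0,0,-1],[20,0,0,0,-1],[20,0,0,0,-1],[20,0,0,0,-1],[20,0,0,0,-1],[20,0,0,0,-1]]]'
python3 - <<'E'
from m import *
np.set_printoptions(precision=4,suppress=True)
go([.5555,-.1245,.19],101)
W=shot('wrist','wk');S=shot('side','sk')
for P in(W,S): print([(np.round(d['pixel'],1),round(d['conf'],2)) for d in finder.mark_of(P,'knife_edge')],[(np.round(d['pixel'],1),round(d['conf'],2)) for d in finder.mark_of(P,'yoke_a')])
E
```

```text
time: 13.05
tool_pos: [0.5756, 0.041, 0.077]
eef_rot: [180.0, 0.1, -179.8]
ft_force: [-1.1, -0.4, 6.3]
width: 0.271
finger_force: 30.0
time: 14.05
tool_pos: [0.5548, -0.1259, 0.1923]
eef_rot: [-180.0, 0.0, -179.8]
ft_force: [0.4, 0.3, -3.5]
width: 0.268
finger_force: 30.0
time: 15.05
tool_pos: [0.5555, -0.124, 0.1921]
eef_rot: [-180.0, 0.0, -129.6]
ft_force: [0.1, -0.5, -3.4]
width: 0.272
finger_force: 30.0
time: 16.05
tool_pos: [0.5525, -0.1243, 0.1852]
eef_rot: [179.0, -0.2, -89.0]
ft_force: [0.9, 0.5, -5.5]
width: 0.267
finger_force: 30.0
t 16.05 pos [ 0.5525 -0.1243  0.1852] yaw -89.0 j7 161.4 F [ 0.9  0.5 -5.5] w 25.1 ff 30.0
TURN -1.99 then dx,dy,dz [ 0.02 -0.06 -0.1 ]
[] [(array([318.8, 270.5]), 0.65)]
[(array([322.2, 201.6]), 0.86)] [(array([333., 348.]), 0.73), (array([320.8, 171.6]), 0.71)]
```

View pics/wk.png

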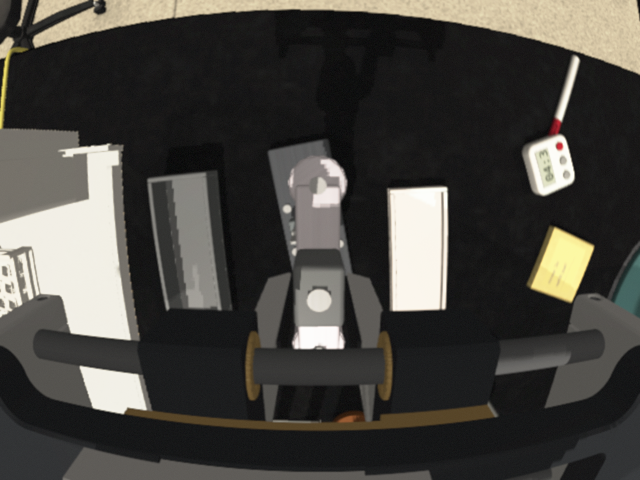

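Joint 7 is at its limit this way round. The stand shows under the yoke, turned roughly 10° from it. I'll turn the other way.

```bash
for i in 1 2 3; do python3 -m handwheel '[[[20,0,0,0,1],[20,0,0,0,1],[20,0,0,0,1],[20,0,0,0,1],[20,0,0,0,1],[20,0,0,0,1],[20,0,0,0,1],[20,0,0,0,1],[20,0,0,0,1],[20,0,0,0,1]]]' | head -3; done
python3 - <<'E'
from m import *
go([.5555,-.1245,.19],101)
E
```

```text
time: 17.35
tool_pos: [0.5527, -0.1229, 0.1845]
eef_rot: [179.5, -0.9, -139.3]
time: 18.35
tool_pos: [0.5528, -0.1229, 0.1849]
eef_rot: [-179.7, -0.9, 170.7]
time: 19.35
tool_pos: [0.5529, -0.1229, 0.1852]
eef_rot: [-179.1, -0.4, 120.7]
t 19.35 pos [ 0.5529 -0.1229  0.1852] yaw 120.7 j7 27.4 F [ 0.2  1.  -2.9] w 25.5 ff 30.0
TURN 3.93 then dx,dy,dz [-0.04  0.04 -0.1 ]
```

```bash
python3 -m handwheel '[[[20,0,0,0,1],[20,0,0,0,1],[20,0,0,0,1],[20,0,0,0,0.9],[20,0,0,-0.1,0],[20,0,0,0,0]]]'
python3 - <<'E'
from m import *
np.set_printoptions(precision=4,suppress=True)
go([.5555,-.1245,.19],101)
P={c:shot(c,c+'k2') for c in('top','side','wrist')}
for c,p in P.items():
    for n,z in(('knife_edge',.07),('yoke_a',.0),('tray_floor',.004),('bin_floor',.004)):
        if n=='yoke_a': z=tool()[0][2]-.034
        for d in finder.mark_of(p,n)[:2]: print(c,n,np.round(d['pixel'],1),round(d['conf'],2),atz(p,d['pixel'],z,c=='wrist'))
p=P['wrist']
for n,z in(('knife_edge',.012),('tray_floor',.014),('bin_floor',.042)):
    for d in finder.outline_of(p,n)[:1]:
        cs=max(cv2.findContours(d['region'].astype(np.uint8),0,2)[0],key=cv2.contourArea)
        w=np.array([atz(p,q,z,True)[:2] for q in cs[:,0]],np.float32);r=cv2.minAreaRect(w);print(n,d['conf'],r)
# crop for view
cv2.imwrite('pics/wk2.png',p['image'][:,:,::-1])
E
```

```text
time: 19.95
tool_pos: [0.5533, -0.1228, 0.1905]
eef_rot: [-179.1, -0.1, 101.6]
ft_force: [1.0, 0.0, -2.6]
width: 0.271
finger_force: 30.0
t 19.95 pos [ 0.5533 -0.1228  0.1905] yaw 101.6 j7 9.9 F [ 1.   0.  -2.6] w 25.5 ff 30.0
TURN 0.11 then dx,dy,dz [-0.04  0.04  0.01]
top knife_edge [412.2 239.6] 0.62 [ 0.5556 -0.1221  0.07  ]
top yoke_a [219.9 254.3] 0.77 [0.5086 0.2799 0.1549]
top yoke_a [422.2 231.5] 0.57 [ 0.5569 -0.1257  0.1549]
top tray_floor [385.3 292.6] 0.75 [ 0.4448 -0.0703  0.004 ]
top tray_floor [424.5 229.5] 0.35 [ 0.5917 -0.1651  0.004 ]
top bin_floor [389.2 193.5] 0.83 [ 0.6781 -0.0846  0.004 ]
side knife_edge [318.8 199.7] 0.71 [ 0.5592 -0.1361  0.07  ]
side yoke_a [320.2 169.3] 0.73 [ 0.5557 -0.1263  0.1546]
side yoke_a [333.3 349.6] 0.72 [0.5196 0.3432 0.1546]
side tray_floor [371.7 240.9] 0.62 [ 0.4377 -0.0739  0.004 ]
side bin_floor [269.9 236.7] 0.96 [ 0.6684 -0.0799  0.004 ]
wrist knife_edge [444.3 214.9] 0.27 [ 0.6526 -0.0808  0.07  ]
wrist yoke_a [316.6 267.1] 0.68 [ 0.5506 -0.1232  0.1546]
wrist tray_floor [226.8 159.3] 0.85 [ 0.4439 -0.076   0.004 ]
wrist bin_floor [443.3 216.2] 0.74 [ 0.6756 -0.0878  0.004 ]
knife_edge 0.69 ((0.5506165623664856, -0.10572409629821777), (0.06058845669031143, 0.12960782647132874), 12.041237831115723)
tray_floor 0.93 ((0.44344690442085266, -0.07523154467344284), (0.06404334306716919, 0.17616140842437744), 4.302487850189209)
bin_floor 0.78 ((0.6708803772926331, -0.08898498862981796), (0.07290372252464294, 0.17768025398254395), 3.3599796295166016)
```

View pics/wk2.png

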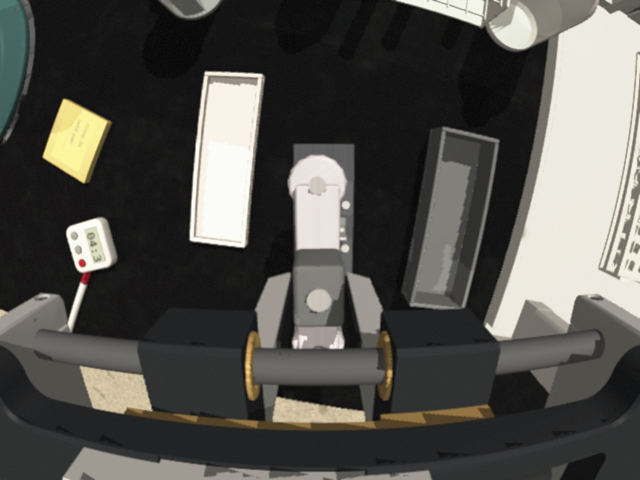

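The yoke and stand are parallel in this view: the stand edges run at columns 293 and 354, and the yoke is central. The knife comes out at about (0.555, -0.123) with the stand at 102°. Next I'll lower onto it.

```bash
python3 -m handwheel '[[[20,0,0.03,0.4,0],[20,0,0,0.5,0],[20,0,0,0.4,0],[20,0,0,0.2,0],[20,0,0,0.05,0],[20,0,0,0,0],[20,0,0,0,0]]]'
python3 - <<'E'
from m import *
go([.5551,-.1230,.104],102)
E
python3 -m handwheel '[[[20,0,0,0.06,0],[20,0,0,0.06,0],[20,0,0,0,0]]]'
```

```text
time: 21.55
tool_pos: [0.5532, -0.1227, 0.1121]
eef_rot: [-179.0, -0.2, 101.4]
ft_force: [-0.3, 0.1, -3.2]
width: 0.269
finger_force: 30.0
t 21.55 pos [ 0.5532 -0.1227  0.1121] yaw 101.4 j7 6.9 F [-0.3  0.1 -3.2] w 25.2 ff 30.0
TURN -0.11 then dx,dy,dz [-0.01  0.04  0.16]
time: 21.85
tool_pos: [0.5526, -0.1227, 0.1051]
eef_rot: [-178.9, -0.2, 101.4]
ft_force: [0.0, -0.5, -2.8]
width: 0.27
finger_force: 30.0
```

```bash
python3 -m handwheel '[[[20,0,0.05,0.03,0],[20,0,0,0.03,0],[20,0,0,0,0]]]'
```

```text
time: 22.15
tool_pos: [0.5553, -0.1226, 0.1038]
eef_rot: [-178.9, -0.1, 101.4]
ft_force: [-11.5, -1.3, 27.9]
width: 0.272
finger_force: 30.6
```

```bash
python3 -m handwheel '[[[20,0,0,-0.02,0],[20,0,0,0,0]]]'
python3 -m handwheel '[[[45,0,0,0,0],[45,0,0,0,0],[45,0,0,0,0],[45,0,0,0,0],[45,0,0,0,0],[45,0,0,0,0],[45,0,0,0,0],[45,0,0,0,0]]]'
python3 - <<'E'
from m import *
np.set_printoptions(precision=4,suppress=True)
go([.5551,-.1230,.104],102)
S=shot('side');W=shot('wrist');T=shot('top')
a=cv2.resize(S['image'][130:250,260:400,::-1],(560,480),interpolation=2);b=W['image'][120:360,200:440,::-1];b=cv2.resize(b,(240,240))
o=np.zeros((480,800,3),np.uint8);o[:,:560]=a;o[:240,560:]=b
cv2.imwrite('pics/k3.png',o)
for c,p in(('side',S),('wrist',W),('top',T)):
    print(c,[(np.round(d['pixel'],1),round(d['conf'],2),atz(p,d['pixel'],.07,c=='wrist')) for d in finder.mark_of(p,'yoke_a')[:2]])
E
```

```text
time: 22.35
tool_pos: [0.555, -0.1225, 0.104]
eef_rot: [-178.9, -0.1, 101.4]
ft_force: [-6.2, -1.1, 13.4]
width: 0.268
finger_force: 30.2
time: 23.15
tool_pos: [0.555, -0.1221, 0.1031]
eef_rot: [-178.9, -0.2, 101.4]
ft_force: [-0.5, -0.4, 0.1]
width: 0.476
finger_force: 0.0
t 23.15 pos [ 0.555  -0.1221  0.1031] yaw 101.4 j7 6.4 F [-0.5 -0.4  0.1] w 44.8 ff 0.0
TURN -0.11 then dx,dy,dz [-0.02 -0.   -0.02]
side [(array([319.1, 200.1]), 0.68, array([ 0.5585, -0.1345,  0.07  ])), (array([335. , 347.9]), 0.66, array([0.5165, 0.2756, 0.07  ]))]
wrist [(array([316. , 268.1]), 0.56, array([ 0.5523, -0.1226,  0.07  ])), (array([473.5, 233.3]), 0.16, array([ 0.6465, -0.0802,  0.07  ]))]
top [(array([411.5, 241. ]), 0.88, array([ 0.5525, -0.1205,  0.07  ])), (array([220.7, 254.5]), 0.72, array([0.5209, 0.2942, 0.07  ]))]
```

View pics/k3.png

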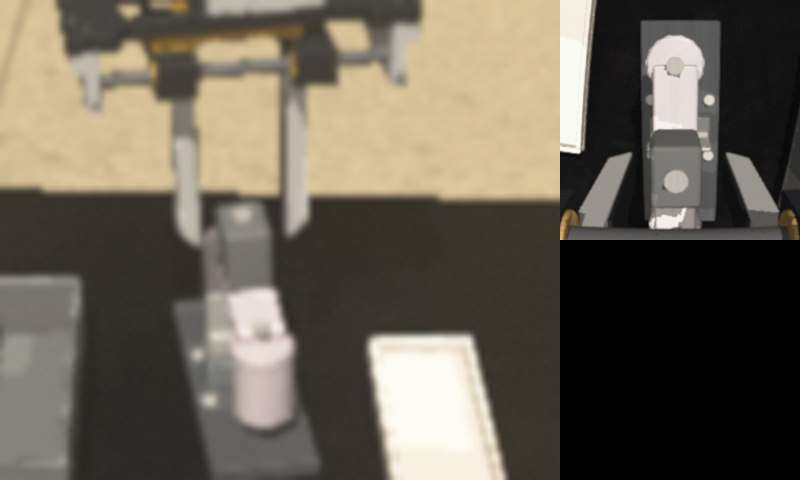

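Released, the yoke looks level. In the wrist view the end button is at (315,185) and the grip button at (315,301), the same as when it was held level. I'll wait a bit and check against the model.

```bash
python3 -m handwheel '[[[45,0,0,0,0],[45,0,0,0,0],[45,0,0,0,0],[45,0,0,0,0],[45,0,0,0,0],[45,0,0,0,0]]]' | head -1
python3 - <<'E'
from m import *
np.set_printoptions(precision=1,suppress=True)
W=shot('wrist','k4');S=shot('side')
d=finder.outline_of(W,'yoke_a')[0];ys,xs=np.nonzero(d['region']);print('obs wrist',xs.min(),xs.max(),ys.min(),ys.max())
ds=[d for d in finder.outline_of(S,'yoke_a') if d['pixel'][1]<260]
if ds: ys,xs=np.nonzero(ds[0]['region']);print('obs side',xs.min(),xs.max(),ys.min(),ys.max())
a=np.radians(102);X=np.array([np.cos(a),np.sin(a),0]);Y=np.array([-np.sin(a),np.cos(a),0]);Z=np.array([0,0,1])
t=np.linspace(0,2*np.pi,40)
for tilt in(-14,-7,0,7,14):
    b=np.radians(tilt);x=X*np.cos(b)-Z*np.sin(b);z=Z*np.cos(b)+X*np.sin(b);P=[]
    for s in(-.053,.053):
        for h in(-.042,.01): P.append(np.array([.555,-.1228,.07])+np.outer(s+.017*np.cos(t),x)+np.outer(.017*np.sin(t),Y)+h*z)
    out=[]
    for p,f in((W,1),(S,0)):
        v=project(p,np.vstack(P),f);out+= [v[80:].min(0),v[80:].max(0)]
    print(tilt,*out)
E
```

```text
time: 24.05Traceback (most recent call last):
  File "<stdin>", line 4, in <module>
IndexError: list index out of range
```

```bash
cat > tilt.py <<'E'
from m import *
np.set_printoptions(precision=1,suppress=True)
def chk(deg=102,c=(.555,-.1228,.07)):
    S=shot('side');T=shot('top')
    for p,lab in((S,'side'),(T,'top')):
        for d in finder.outline_of(p,'yoke_a'):
            ys,xs=np.nonzero(d['region']);print('obs',lab,round(d['conf'],2),xs.min(),xs.max(),ys.min(),ys.max())
    a=np.radians(deg);X=np.array([np.cos(a),np.sin(a),0]);Y=np.array([-np.sin(a),np.cos(a),0]);Z=np.array([0,0,1])
    t=np.linspace(0,2*np.pi,40)
    for tilt in(-14,-7,0,7,14):
        b=np.radians(tilt);x=X*np.cos(b)-Z*np.sin(b);z=Z*np.cos(b)+X*np.sin(b);P=[]
        for s in(-.053,.053):
            for h in(-.042,.01): P.append(np.array(c)+np.outer(s+.017*np.cos(t),x)+np.outer(.017*np.sin(t),Y)+h*z)
        v=project(S,np.vstack(P),0);print(tilt,'near bucket side view: cols',v[80:,0].min(),v[80:,0].max(),'rows',v[80:,1].min(),v[80:,1].max())
    return S
if __name__=='__main__': chk()
E
python3 tilt.py
```

```text
obs side 0.96 311 333 181 235
obs side 0.68 283 373 318 379
obs top 0.76 381 416 231 255
obs top 0.62 210 232 218 285
-14 near bucket side view: cols 316.3741804123829 332.9727204749241 rows 204.3577151022672 232.71542392018998
-7 near bucket side view: cols 316.5639884525655 332.5804013253161 rows 206.4638114557182 235.09876553405533
0 near bucket side view: cols 316.6990860127495 332.5330401310711 rows 208.50886045089246 236.9583490295103
7 near bucket side view: cols 316.42711596889023 332.54899748830854 rows 210.44720722793986 238.27175737573475
14 near bucket side view: cols 315.99520087173227 332.49143032886155 rows 212.25532315756982 239.03385497826284
```

```bash
python3 - <<'E'
from m import *
np.set_printoptions(precision=1,suppress=True)
a=cv2.imread('pics/wk2.png',0);b=cv2.imread('pics/k4.png',0)
for n,(c,r) in(('end',(317,190)),('grip',(318,290))):
    t=a[r-28:r+20,c-22:c+22];m=cv2.matchTemplate(b[r-60:r+60,c-60:c+60],t,5);_,v,_,l=cv2.minMaxLoc(m);print(n,v,'shift',l[0]-38,l[1]-32)
W=shot('wrist')
an=np.radians(102);X=np.array([np.cos(an),np.sin(an),0]);Z=np.array([0,0,1])
for tilt in(-14,-7,0,7,14):
    t=np.radians(tilt);x=X*np.cos(t)-Z*np.sin(t);z=Z*np.cos(t)+X*np.sin(t);o=np.array([.555,-.1228,.07])
    print(tilt,project(W,np.array([o+.053*x+.013*z,o+.05*z]),1).ravel())
E
```

```text
end 0.872977077960968 shift -2 1
grip 0.9286919236183167 shift -3 1
-14 [318.6 195.8 318.9 319.8]
-7 [318.8 189.6 318.8 309.9]
0 [319.  185.2 318.7 299. ]
7 [319.2 182.3 318.6 287.2]
14 [319.3 180.9 318.5 274.8]
```

It is level within about 2°, so this is the balanced yoke and goes in the tray. Next: regrip, lift and carry over.

```bash
python3 -m handwheel '[[[20,0,0,0,0],[20,0,0,0,0],[20,0,0,0,0],[20,0,0,0,0],[20,0,0,-0.2,0],[20,0,0,-0.4,0],[20,0,0,-0.5,0],[20,0,0,-0.3,0.7],[20,0,0,0,0.7],[20,0,0,0,0]]]'
python3 - <<'E'
from m import *
go([.4437,-.0755,.080],94.4)
E
```

```text
time: 25.45
tool_pos: [0.5565, -0.1221, 0.174]
eef_rot: [-179.0, -0.0, 94.4]
ft_force: [0.0, -0.0, -2.9]
width: 0.277
finger_force: 29.9
t 25.45 pos [ 0.5565 -0.1221  0.174 ] yaw 94.4 j7 2.5 F [ 0.  -0.  -2.9] w 26.0 ff 29.9
TURN -0.0 then dx,dy,dz [ 1.1  -2.18  1.88]
```

```bash
python3 -m handwheel '[[[20,0.2,-0.4,0,0],[20,0.3,-0.5,0,0],[20,0.3,-0.6,0,0],[20,0.3,-0.5,0,0],[20,0,-0.18,0,0],[20,0,0,0.4,0],[20,0,0,0.5,0],[20,0,0,0.5,0],[20,0,0,0.2,0],[20,0,0,0,0]]]'
python3 - <<'E'
from m import *
np.set_printoptions(precision=4,suppress=True)
go([.4437,-.0755,.080],94.4)
for c in('wrist','side'):
    p=shot(c)
    for n,z in(('tray_floor',.004),('yoke_a',tool()[0][2]-.034)):
        print(c,n,[(np.round(d['pixel'],1),round(d['conf'],2),atz(p,d['pixel'],z,c=='wrist')) for d in finder.mark_of(p,n)[:2]])
E
```

```text
time: 26.45
tool_pos: [0.4414, -0.0757, 0.0945]
eef_rot: [-178.8, -0.1, 94.5]
ft_force: [-0.1, 0.2, -2.4]
width: 0.275
finger_force: 29.9
t 26.45 pos [ 0.4414 -0.0757  0.0945] yaw 94.5 j7 -1.4 F [-0.1  0.2 -2.4] w 25.8 ff 29.9
TURN 0.02 then dx,dy,dz [-0.    0.05  0.29]
wrist tray_floor []
wrist yoke_a [(array([315.7, 271. ]), 0.79, array([ 0.4385, -0.0778,  0.0614]))]
side tray_floor [(array([372.4, 239.9]), 0.84, array([ 0.4359, -0.0775,  0.004 ]))]
side yoke_a [(array([374.4, 217.2]), 0.84, array([ 0.4355, -0.0845,  0.0622])), (array([333.6, 348.3]), 0.8, array([0.5186, 0.2706, 0.0622]))]
```

```bash
python3 -m handwheel '[[[20,0,0.05,0.12,0],[20,0,0,0.1,0],[20,0,0,0.06,0],[20,0,0,0,0],[20,0,0,0,0]]]'
```

```text
time: 27.25
tool_pos: [0.444, -0.0755, 0.0811]
eef_rot: [-178.9, -0.1, 94.5]
ft_force: [0.5, -0.0, -2.2]
width: 0.273
finger_force: 29.9
```

```bash
python3 -m handwheel '[[[20,0,0,0.03,0],[20,0,0,0.02,0],[20,0,0,0,0]]]'|sed -n 2,4p
python3 -m handwheel '[[[45,0,0,0,0],[45,0,0,0,0],[45,0,0,0,0],[45,0,0,0,0],[45,0,0,-0.3,0],[45,0,0,-0.5,0],[45,0,0,-0.6,0],[45,0,0,-0.6,0],[45,0,0,0,0],[45,0,0,0,0]]]'
python3 - <<'E'
from m import *
np.set_printoptions(precision=4,suppress=True)
go([.496,.2925,.26],0)
for c in('wrist','top','side'):
    p=shot(c)
    for n,z in(('tray_floor',.004),('yoke_a',.046),('yoke_a_grip',.077)):
        print(c,n,[(np.round(d['pixel'],1),round(d['conf'],2),atz(p,d['pixel'],z,c=='wrist')) for d in finder.mark_of(p,n)[:2]])
E
```

```text
tool_pos: [0.4447, -0.0754, 0.0799]
eef_rot: [-179.0, -0.0, 94.5]
ft_force: [-7.0, 3.8, 27.7]
time: 28.55
tool_pos: [0.446, -0.0758, 0.1788]
eef_rot: [-179.0, -0.0, 94.4]
ft_force: [0.5, -0.4, -1.4]
width: 0.476
finger_force: 0.0
t 28.55 pos [ 0.446  -0.0758  0.1788] yaw 94.4 j7 3.7 F [ 0.5 -0.4 -1.4] w 44.7 ff 0.0
TURN -17.11 then dx,dy,dz [-1.    7.37 -1.62]
wrist tray_floor [(array([316.8, 225.5]), 0.62, array([ 0.4405, -0.076 ,  0.004 ]))]
wrist yoke_a [(array([312.2, 234.3]), 0.76, array([ 0.4375, -0.0762,  0.046 ]))]
wrist yoke_a_grip [(array([312. , 245.2]), 0.59, array([ 0.4386, -0.0785,  0.077 ])), (array([569.8,  43.3]), 0.55, array([0.6576, 0.1292, 0.077 ]))]
top tray_floor [(array([385.6, 293.6]), 0.58, array([ 0.4425, -0.0709,  0.004 ]))]
top yoke_a [(array([218.6, 253.2]), 0.87, array([0.5273, 0.3035, 0.046 ])), (array([391.2, 293.9]), 0.58, array([ 0.4389, -0.077 ,  0.046 ]))]
top yoke_a_grip [(array([393.9, 292. ]), 0.7, array([ 0.4408, -0.078 ,  0.077 ]))]
side tray_floor [(array([370.5, 239.7]), 0.9, array([ 0.4402, -0.078 ,  0.004 ])), (array([268.1, 235.5]), 0.51, array([ 0.6731, -0.0841,  0.004 ]))]
side yoke_a [(array([332.9, 346.7]), 0.73, array([0.5197, 0.255 , 0.046 ])), (array([370.6, 222.7]), 0.69, array([ 0.4426, -0.0859,  0.046 ]))]
side yoke_a_grip [(array([372.7, 216.2]), 0.73, array([ 0.4412, -0.0678,  0.077 ]))]
```

The balanced yoke stands in the tray. Now the other one, with its grip at about (0.496, 0.292).

```bash
python3 -m handwheel '[[[50,0,0,-0.5,-1],[50,0,0,-0.5,-1],[50,0,0,-0.6,-1],[50,0,0,0,-1],[50,0,0,0,-1],[50,0,0,0,-1],[50,0,0,0,-1],[50,0,0,0,-1],[50,0,0,0,-1],[50,0,0,0,-1]]]'|head -3
python3 -m handwheel '[[[50,0,0,0,-1],[50,0,0,0,-1],[50,0,0,0,-1],[50,0,0,0,-1],[50,0,0,0,-1],[50,0,0,0,-1],[50,0,0,0,-1],[50,-0.2,0.4,0,0],[50,-0.2,0.6,0,0],[50,-0.2,0.7,0,0]]]'|head -3
python3 -m handwheel '[[[50,-0.2,0.7,0,0],[50,-0.2,0.7,0,0],[50,0,0.7,0,0],[50,0,0.7,0,0],[50,0,0.7,0,0],[50,0,0.7,0,0],[50,0,0.7,0,0],[50,0,0.4,0,0],[50,0,0,0,0],[50,0,0,0,0]]]'|head -3
python3 - <<'E'
from m import *
np.set_printoptions(precision=4,suppress=True)
go([.496,.292,.126],0)
for c in('wrist','side','top'):
    p=shot(c)
    for n,z in(('rack',.05),('yoke_a',.096),('yoke_a_grip',.123)):
        print(c,n,[(np.round(d['pixel'],1),round(d['conf'],2),atz(p,d['pixel'],z,c=='wrist')) for d in finder.mark_of(p,n)[:2]])
E
```

```text
time: 30.15
tool_pos: [0.4474, -0.0755, 0.2586]
eef_rot: [-179.4, -0.9, 144.7]
time: 31.15
tool_pos: [0.4786, 0.0095, 0.2581]
eef_rot: [-180.0, -1.1, 179.3]
time: 32.15
tool_pos: [0.5007, 0.2738, 0.2573]
eef_rot: [-180.0, -1.1, 179.5]
t 32.15 pos [0.5007 0.2738 0.2573] yaw 179.5 j7 43.5 F [ 0.3 -0.4  0.5] w 50.0 ff 0.0
TURN -0.1 then dx,dy,dz [0.09 0.36 2.63]
wrist rack [(array([360. , 251.9]), 0.66, array([0.5327, 0.3202, 0.05  ]))]
wrist yoke_a [(array([ 50.9, 182.6]), 0.93, array([ 0.4389, -0.0296,  0.096 ])), (array([330.3, 249.7]), 0.83, array([0.519, 0.286, 0.096]))]
wrist yoke_a_grip [(array([ 37.8, 181. ]), 0.67, array([ 0.4353, -0.0264,  0.123 ]))]
side rack [(array([315.4, 398.7]), 0.91, array([0.5437, 0.3533, 0.05  ]))]
side yoke_a [(array([371.9, 221.7]), 0.87, array([ 0.4464, -0.0227,  0.096 ])), (array([333. , 345.8]), 0.74, array([0.5198, 0.2917, 0.096 ]))]
side yoke_a_grip []
top rack []
top yoke_a [(array([390.7, 293. ]), 0.89, array([ 0.4372, -0.0682,  0.096 ]))]
top yoke_a_grip [(array([392.7, 294.5]), 0.61, array([ 0.4322, -0.0679,  0.123 ]))]
```

```bash
python3 -m handwheel '[[[50,0.07,0.33,0,0],[50,0,0,0.4,0],[50,0,0,0.5,0],[50,0,0,0.6,0],[50,0,0,0.5,0],[50,0,0,0.3,0],[50,0,0,0,0],[50,0,0,0,0]]]'
python3 - <<'E'
from m import *
go([.497,.2905,.126],0)
E
```

```text
time: 33.55
tool_pos: [0.4955, 0.2909, 0.1435]
eef_rot: [-180.0, -1.1, 179.5]
ft_force: [-0.7, 0.3, 0.0]
width: 0.531
finger_force: 0.0
t 33.55 pos [0.4955 0.2909 0.1435] yaw 179.5 j7 37.0 F [-0.7  0.3  0. ] w 49.9 ff 0.0
TURN -0.11 then dx,dy,dz [-0.03 -0.01  0.35]
```

```bash
python3 -m handwheel '[[[50,0,0,0.2,0],[50,0,0,0.14,0],[50,0,0,0,0],[20,0,0,0,0],[20,0,0,0,0],[20,0,0,0,0],[20,0,0,0,0],[20,0,0,-0.2,0],[20,0,0,-0.4,0],[20,0,0,-0.5,0]]]'
python3 -m handwheel '[[[20,0,0,-0.6,0],[20,0,0,-0.6,0],[20,0,0,-0.5,0],[20,0,-0.3,-0.2,0],[20,-0.1,-0.6,0,0],[20,-0.1,-0.7,0,0],[20,-0.1,-0.7,0,0],[20,-0.1,-0.7,0,0],[20,-0.1,-0.7,0,0],[20,-0.1,-0.7,0,0]]]'
python3 -m handwheel '[[[20,0,-0.6,0,0],[20,0,0,0,0],[20,0,0,0,0]]]'
python3 - <<'E'
from m import *
go([.528,.041,.101],0)
np.set_printoptions(precision=4,suppress=True)
for c in('side','top'):
    p=shot(c)
    for d in finder.outline_of(p,'yoke_a')[:3]:
        cs=max(cv2.findContours(d['region'].astype(np.uint8),0,2)[0],key=cv2.contourArea);print(c,d['conf'],cv2.minAreaRect(cs))
E
```

```text
time: 34.55
tool_pos: [0.4955, 0.2902, 0.1812]
eef_rot: [-179.9, -1.2, 179.5]
ft_force: [1.1, -0.3, -3.4]
width: 0.273
finger_force: 29.9
time: 35.55
tool_pos: [0.5254, 0.0689, 0.2758]
eef_rot: [-180.0, -1.1, 179.5]
ft_force: [0.0, 0.3, -2.9]
width: 0.271
finger_force: 29.9
time: 35.85
tool_pos: [0.5252, 0.04, 0.2756]
eef_rot: [-180.0, -1.1, 179.4]
ft_force: [-0.1, 1.3, -3.2]
width: 0.271
finger_force: 29.9
t 35.85 pos [0.5252 0.04   0.2756] yaw 179.4 j7 71.7 F [-0.1  1.3 -3.2] w 25.5 ff 29.9
TURN -0.12 then dx,dy,dz [-0.06  0.02  3.49]
side 0.94 ((371.4761047363281, 231.2969207763672), (58.5374641418457, 21.089845657348633), 83.2901611328125)
side 0.61 ((321.60003662109375, 171.30001831054688), (80.9456558227539, 53.66563034057617), 26.56505012512207)
```

```bash
python3 -m handwheel '[[[20,-0.06,0,0.4,0],[20,0,0,0.6,0],[20,0,0,0.7,0],[20,0,0,0.6,0],[20,0,0,0.5,0],[20,0,0,0.4,0],[20,0,0,0.2,0],[20,0,0,0.06,0],[20,0,0,0,0]]]'
python3 -m handwheel '[[[20,-0.17,0,0.05,0],[20,-0.17,0,0.06,0],[20,0,0,0,0]]]'
python3 -m handwheel '[[[20,-0.16,0,0.08,0],[20,-0.15,0,0.09,0],[20,-0.14,0,0.1,0],[20,-0.13,0,0.12,0],[20,0,0,0,0],[20,0,0,0,0]]]'
```

```text
time: 36.95
tool_pos: [0.5253, 0.0405, 0.1025]
eef_rot: [-180.0, -1.1, 179.5]
ft_force: [-0.3, 0.9, -2.9]
width: 0.276
finger_force: 29.9
time: 37.25
tool_pos: [0.5447, 0.04, 0.0973]
eef_rot: [-180.0, -0.9, 179.4]
ft_force: [1.2, -0.9, 7.7]
width: 0.27
finger_force: 30.0
time: 37.85
tool_pos: [0.5749, 0.0398, 0.0784]
eef_rot: [180.0, -0.7, 179.4]
ft_force: [9.7, -0.8, 12.2]
width: 0.27
finger_force: 30.0
```

```bash
python3 -m handwheel '[[[20,-0.02,0,0.05,0],[20,0,0,0,0],[50,0,0,0,0],[50,0,0,0,0],[50,0,0,0,0],[50,0,0,-0.4,0],[50,0,0,-0.6,0],[50,0,0,-0.6,0],[50,0,0,-0.6,0],[50,0,0,0,0]]]'
cat > mx.py <<'E'
from m import *
W=shot('wrist')
for d in finder.outline_of(W,'yoke_a'):
    if abs(d['pixel'][0]-316)>40 : continue
    ys,xs=np.nonzero(d['region']);obs=np.array([ys.min(),ys.max()+1.]);print(d['conf'],xs.min(),xs.max(),obs)
    cs=max(cv2.findContours(d['region'].astype(np.uint8),0,2)[0],key=cv2.contourArea);print(cv2.minAreaRect(cs))
    def pr(q):
        t=np.linspace(0,2*np.pi,40);P=[]
        for s in(-53,53):
            for z in(-42,8): P.append(np.c_[q+(s+17*np.cos(t))/1e3,np.full(40,.04)+.017*np.sin(t),np.full(40,.042+z/1e3)])
        v=project(W,np.vstack(P),True)[:,1];return np.array([v.min(),v.max()])
    for q in(.57,.574,.578,.582): print(q,pr(q)-obs)
for n,z in(('yoke_a',.042),('yoke_a_grip',.073)): print([(np.round(d['pixel']),round(d['conf'],2),atz(W,d['pixel'],z,True)) for d in finder.mark_of(W,n)[:2]])
go([.575,.0405,.076],0)
E
python3 mx.py
```

```text
time: 38.85
tool_pos: [0.5753, 0.0401, 0.1872]
eef_rot: [-180.0, -0.8, 179.4]
ft_force: [-0.0, 0.9, 0.1]
width: 0.532
finger_force: 0.0
0.91 298 336 [162. 311.]
((316.9912414550781, 236.00009155273438), (148.08203125, 37.03366470336914), 89.4974136352539)
0.57 [-11.52773871  -8.18439011]
0.574 [-6.97091632 -4.26751042]
0.578 [-2.41207202 -0.38428667]
0.582 [1.8279224  3.46487608]
[(array([313., 240.]), 0.65, array([0.58175704, 0.03572265, 0.042     ])), (array([188.,  91.]), 0.64, array([ 0.43814613, -0.07892715,  0.042     ]))]
[(array([177.,  84.]), 0.71, array([ 0.43760869, -0.07798882,  0.073     ])), (array([188.,  89.]), 0.51, array([ 0.44346097, -0.06710861,  0.073     ]))]
t 39.05 pos [0.5731 0.0395 0.1827] yaw 179.4 j7 66.8 F [ 0.4 -0.6  0.1] w 49.7 ff 0.0
TURN -0.11 then dx,dy,dz [-0.04  0.02  2.13]
```

```bash
python3 -m handwheel '[[[50,-0.08,0,0.6,0],[50,0,0,0.6,0],[50,0,0,0.6,0],[50,0,0,0.33,0],[50,0,0,0,0],[20,0,0,0,0],[20,0,0,0,0],[20,0,0,0,0],[20,0,0,0,0]]]'
python3 -m handwheel '[[[20,0,0,-0.3,0],[20,0,0,-0.5,0],[20,0,0,-0.5,0],[20,0,0,-0.5,0],[20,0,0,-0.5,0],[20,0.1,-0.6,0,0],[20,0.1,-0.7,0,0],[20,0.1,-0.7,0,0],[20,0.1,-0.7,0,0],[20,0.08,-0.6,0,0]]]'
python3 -m handwheel '[[[20,0,0,0,1],[20,0,0,0,1],[20,0,0,0,1],[20,0,0,0,1],[20,0,0,0,1],[20,0,0,0,1],[20,0,0,0,1],[20,0,0,0,1]]]'|head -3
python3 -m handwheel '[[[20,0,0,0,1],[20,0,0,0,1],[20,0,0,0,1],[20,0,0,0,1],[20,0,0,0,1],[20,0,0,0,1],[20,0,0,0,1],[20,0,0,0,0.5],[20,0,0,0,0]]]'|head -3
python3 - <<'E'
from m import *
go([.555,-.1227,.104],102)
np.set_printoptions(precision=4,suppress=True)
z=tool()[0][2]-.034
for c in('wrist','side','top'):
    p=shot(c,c+'h2');print(c,[(np.round(d['pixel'],1),round(d['conf'],2),atz(p,d['pixel'],z,c=='wrist')) for d in finder.mark_of(p,'yoke_a')[:2]])
E
```

```text
time: 39.95
tool_pos: [0.5762, 0.0395, 0.0781]
eef_rot: [-180.0, -1.0, 179.4]
ft_force: [-1.5, -0.9, 5.9]
width: 0.272
finger_force: 30.0
time: 40.95
tool_pos: [0.5516, -0.1269, 0.1937]
eef_rot: [-179.9, -1.1, 179.4]
ft_force: [0.8, 0.1, -2.5]
width: 0.269
finger_force: 30.0
time: 41.75
tool_pos: [0.5521, -0.1248, 0.1937]
eef_rot: [-179.3, -0.8, 139.3]
time: 42.65
tool_pos: [0.5522, -0.1247, 0.1936]
eef_rot: [-179.0, -0.2, 101.9]
t 42.65 pos [ 0.5522 -0.1247  0.1936] yaw 101.9 j7 12.9 F [-0.6 -0.6 -2.7] w 25.7 ff 30.0
TURN -0.01 then dx,dy,dz [0.03 0.06 1.79]
wrist [(array([315.4, 275.4]), 0.96, array([ 0.5503, -0.1303,  0.1596])), (array([211.4, 156.4]), 0.61, array([ 0.4726, -0.07  ,  0.1596]))]
side [(array([372.6, 222.8]), 0.94, array([0.454 , 0.0658, 0.1596])), (array([321.7, 169.4]), 0.91, array([ 0.5521, -0.1174,  0.1596]))]
top [(array([390.5, 293.3]), 0.85, array([ 0.432 , -0.0578,  0.1596])), (array([422.1, 233.8]), 0.61, array([ 0.5513, -0.1242,  0.1596]))]
```

```bash
python3 - <<'E'
import cv2
a=cv2.imread('pics/wk2.png',0);b=cv2.imread('pics/wristh2.png',0)
for n,(c,r) in(('end',(317,190)),('grip',(318,290))):
    t=a[r-28:r+20,c-22:c+22];m=cv2.matchTemplate(b[r-60:r+60,c-60:c+60],t,5);_,v,_,l=cv2.minMaxLoc(m);print(n,v,'shift',l[0]-38,l[1]-32)
E
```

```text
end 0.9647320508956909 shift 1 6
grip 0.9616988897323608 shift 0 4
```

```bash
python3 -m handwheel '[[[20,0.09,0.06,0.2,0],[20,0,0,0.5,0],[20,0,0,0.5,0],[20,0,0,0.3,0],[20,0,0,0.1,0],[20,0,0,0,0],[20,0,0,0,0]]]'
python3 - <<'E'
from m import *
go([.5544,-.1198,.106],102)
E
```

```text
time: 43.65
tool_pos: [0.5533, -0.12, 0.1135]
eef_rot: [-179.0, -0.2, 102.0]
ft_force: [-0.4, 0.9, -1.9]
width: 0.268
finger_force: 30.0
t 43.65 pos [ 0.5533 -0.12    0.1135] yaw 102.0 j7 9.9 F [-0.4  0.9 -1.9] w 25.1 ff 30.0
TURN -0.01 then dx,dy,dz [-0.    0.02  0.15]
```

```bash
python3 -m handwheel '[[[20,0,0.03,0.07,0],[20,0,0,0.06,0],[20,0,0,0,0]]]'
```

```text
time: 43.95
tool_pos: [0.5543, -0.1195, 0.1062]
eef_rot: [-179.0, -0.2, 102.0]
ft_force: [0.8, 2.4, -3.0]
width: 0.271
finger_force: 30.0
```

```bash
python3 -m handwheel '[[[20,0,0,0.03,0],[20,0,0,0,0]]]'
```

```text
time: 44.15
tool_pos: [0.5546, -0.1195, 0.1056]
eef_rot: [-179.0, -0.2, 102.0]
ft_force: [-2.8, 2.8, 11.9]
width: 0.275
finger_force: 30.0
```

```bash
python3 -m handwheel '[[[46,0,0,0,0],[46,0,0,0,0],[46,0,0,0,0],[46,0,0,0,0],[46,0,0,0,0],[46,0,0,0,0],[46,0,0,0,0],[46,0,0,0,0],[46,0,0,0,0],[46,0,0,0,0]]]'
python3 -m handwheel '[[[46,0,0,0,0],[46,0,0,0,0],[46,0,0,0,0],[46,0,0,0,0],[46,0,0,0,0],[46,0,0,0,0]]]' | head -1
python3 - <<'E'
from m import *
np.set_printoptions(precision=1,suppress=True)
go([.5544,-.1198,.106],102)
W=shot('wrist','k5');cv2.imwrite('pics/tmp.png',W['image'][:,:,::-1])
a=cv2.imread('pics/wristh2.png',0);b=cv2.imread('pics/tmp.png',0)
for n,(c,r) in(('end',(317,196)),('grip',(318,294))):
    t=a[r-28:r+20,c-22:c+22];m=cv2.matchTemplate(b[r-70:r+70,c-60:c+60],t,5);_,v,_,l=cv2.minMaxLoc(m);print(n,v,'shift',l[0]-38,l[1]-42)
an=np.radians(102);X=np.array([np.cos(an),np.sin(an),0]);Z=np.array([0,0,1])
for tilt in(-14,-7,0,7,14):
    t=np.radians(tilt);x=X*np.cos(t)-Z*np.sin(t);z=Z*np.cos(t)+X*np.sin(t);o=np.array([.555,-.1228,.07])
    print(tilt,project(W,np.array([o+.053*x+.013*z,o+.05*z]),1).ravel())
for c in('side','top'):
    p=shot(c);print(c,[(np.round(d['pixel']),round(d['conf'],2),atz(p,d['pixel'],.07)*1000) for d in finder.mark_of(p,'yoke_a')[:3]])
E
```

```text
time: 45.15
tool_pos: [0.5541, -0.1198, 0.1047]
eef_rot: [-178.9, -0.2, 101.9]
ft_force: [0.2, -0.0, -0.1]
width: 0.487
finger_force: 0.0
time: 45.75
t 45.75 pos [ 0.6 -0.1  0.1] yaw 101.9 j7 9.6 F [-0.3  0.4 -0.4] w 46.1 ff 0.0
TURN -0.01 then dx,dy,dz [-0.  0. -0.]
end 0.6758859157562256 shift -1 8
grip 0.8629310727119446 shift -1 22
-14 [320.2 200.2 319.5 323. ]
-7 [320.4 194.  319.5 313.3]
0 [320.5 189.4 319.5 302.5]
7 [320.7 186.4 319.5 290.9]
14 [320.8 185.  319.5 278.8]
side [(array([318., 208.]), 0.73, array([ 560.3, -104.6,   70. ]))]
top [(array([390., 293.]), 0.78, array([438.7, -69.6,  70. ])), (array([412., 241.]), 0.66, array([ 553., -122.,   70.]))]
```

It tipped: the grip button moved 22 px, which matches -14° in the model with the -y end low. This is the lopsided yoke and goes in the bin. I'll shift 10 mm onto the leaning grip block, grasp it and lift.

```bash
python3 -m handwheel '[[[46,-0.2,0,0.01,0],[46,0,0,0,0],[20,0,0,0,0],[20,0,0,0,0],[20,0,0,0,0],[20,0,0,0,0],[20,0,0,-0.2,0],[20,0,0,-0.4,0],[20,0,0,-0.5,0],[20,0,0,-0.6,0]]]'
python3 -m handwheel '[[[20,0,0,-0.3,0.7],[20,0,0,0,0.5],[20,0,0,0,0.5],[20,0,0,0,0]]]'
python3 - <<'E'
from m import *
np.set_printoptions(precision=4,suppress=True)
go([.6735,-.088,.0965],93.5)
W=shot('wrist','w6');T=shot('top')
for c,p in(('wrist',W),('top',T)):
    for d in finder.outline_of(p,'bin_floor')[:1]:
        cs=max(cv2.findContours(d['region'].astype(np.uint8),0,2)[0],key=cv2.contourArea)
        for z in(.0,.042):
            w=np.array([atz(p,q,z,c=='wrist')[:2] for q in cs[:,0]],np.float32);r=cv2.minAreaRect(w);print(c,z,d['conf'],r)
    print([(np.round(d['pixel']),round(d['conf'],2),atz(p,d['pixel'],.004,c=='wrist')) for d in finder.mark_of(p,'bin_floor')[:2]])
E
```

```text
time: 47.0
tool_pos: [0.5572, -0.1293, 0.1901]
eef_rot: [-178.9, -0.2, 102.0]
ft_force: [0.0, 0.1, -2.6]
width: 0.275
finger_force: 30.0
time: 47.4
tool_pos: [0.5579, -0.1294, 0.2047]
eef_rot: [-178.9, -0.0, 93.4]
ft_force: [1.0, 0.4, -3.3]
width: 0.271
finger_force: 30.0
t 47.4 pos [ 0.5579 -0.1294  0.2047] yaw 93.4 j7 5.4 F [ 1.   0.4 -3.3] w 25.5 ff 30.0
TURN -0.02 then dx,dy,dz [0.69 2.36 2.16]
wrist 0.0 0.97 ((0.6856809854507446, -0.09153374284505844), (0.0792931467294693, 0.1964271366596222), 3.30600643157959)
wrist 0.042 0.97 ((0.6718955039978027, -0.088282510638237), (0.07080991566181183, 0.17541225254535675), 3.306001901626587)
[(array([434., 189.]), 0.84, array([ 0.6754, -0.0855,  0.004 ]))]
top 0.0 0.88 ((0.6851181387901306, -0.0874185785651207), (0.0772784948348999, 0.1768142580986023), 3.689823865890503)
top 0.042 0.88 ((0.6731586456298828, -0.08069459348917007), (0.07442164421081543, 0.17027775943279266), 3.68979549407959)
[(array([391., 194.]), 0.6, array([ 0.6771, -0.0888,  0.004 ]))]
```

```bash
python3 -m handwheel '[[[20,0.1,0.4,0,0],[20,0.18,0.6,0,0],[20,0,0.6,0,0],[20,0,0.6,0,0],[20,0,0.22,0,0],[20,0,0,0,0],[20,0,0,0.3,0],[20,0,0,0.2,0],[20,0,0,0,0],[20,0,0,0,0]]]'
python3 - <<'E'
from m import *
np.set_printoptions(precision=4,suppress=True)
go([.678,-.108,.0965],93.5)
z=tool()[0][2]-.034
for c in('wrist','side','top'):
    p=shot(c)
    for n,zz in(('yoke_a',z),('bin_floor',.004)): print(c,n,[(np.round(d['pixel'],1),round(d['conf'],2),atz(p,d['pixel'],zz,c=='wrist')) for d in finder.mark_of(p,n)[:2]])
    for d in finder.outline_of(p,'bin_floor')[:1]:
        if c!='wrist': continue
        cs=max(cv2.findContours(d['region'].astype(np.uint8),0,2)[0],key=cv2.contourArea)
        w=np.array([atz(p,q,.042,True)[:2] for q in cs[:,0]],np.float32);r=cv2.minAreaRect(w);print(d['conf'],r)
E
```

```text
time: 48.7
tool_pos: [0.677, -0.1085, 0.1767]
eef_rot: [-178.9, -0.0, 93.4]
ft_force: [0.3, 0.4, -2.5]
width: 0.27
finger_force: 30.0
t 48.7 pos [ 0.677  -0.1085  0.1767] yaw 93.4 j7 0.2 F [ 0.3  0.4 -2.5] w 25.4 ff 30.0
TURN -0.01 then dx,dy,dz [0.01 0.02 1.6 ]
wrist yoke_a [(array([ 85.7, 187.2]), 0.81, array([ 0.5104, -0.0634,  0.1427])), (array([315.6, 259.6]), 0.66, array([ 0.6736, -0.1036,  0.1427]))]
wrist bin_floor []
0.95 ((0.6756643056869507, -0.07201171666383743), (0.0618487112224102, 0.14348630607128143), 3.7654483318328857)
side yoke_a [(array([261.3, 181.1]), 0.88, array([ 0.6783, -0.0935,  0.1427]))]
side bin_floor [(array([268.1, 234.9]), 0.78, array([ 0.6734, -0.0863,  0.004 ]))]
top yoke_a [(array([392.6, 293.5]), 0.28, array([ 0.4329, -0.0646,  0.1427]))]
top bin_floor [(array([390.9, 193.5]), 0.57, array([ 0.6781, -0.0886,  0.004 ])), (array([279.5, 179.3]), 0.35, array([0.7112, 0.1748, 0.004 ]))]
```

The bin centre is confirmed at about (0.6766, -0.088). I'll lower the yoke in and roll it level.

```bash
python3 -m handwheel '[[[20,0,0,0.4,0],[20,0,0,0.5,0],[20,0,0,0.4,0],[20,0,0,0.2,0],[20,0,0,0.08,0],[20,0,0,0,0],[20,0,0,0,0]]]'
python3 - <<'E'
from m import *
go([.6766,-.088,.0816],93.5)
E
```

```text
time: 50.0
tool_pos: [0.6765, -0.1083, 0.0989]
eef_rot: [-179.0, -0.0, 93.4]
ft_force: [-0.7, 0.1, -1.8]
width: 0.27
finger_force: 30.0
t 50.0 pos [ 0.6765 -0.1083  0.0989] yaw 93.4 j7 -1.2 F [-0.7  0.1 -1.8] w 25.3 ff 30.0
TURN -0.01 then dx,dy,dz [0.4  0.03 0.35]
```

```bash
python3 -m handwheel '[[[20,0,0,0.05,0],[20,0.12,0,0.08,0],[20,0.09,0,0.06,0],[20,0,0,0,0]]]'
python3 -m handwheel '[[[20,0.11,0,0.09,0],[20,0.08,0,0.07,0],[20,0,0,0,0],[20,0,0,0,0]]]'
```

```text
time: 50.4
tool_pos: [0.6755, -0.0964, 0.0887]
eef_rot: [-179.0, -0.1, 93.5]
ft_force: [1.3, 4.1, 5.8]
width: 0.274
finger_force: 30.0
time: 50.8
tool_pos: [0.675, -0.0873, 0.0811]
eef_rot: [-179.0, -0.1, 93.5]
ft_force: [-1.5, 5.0, 8.2]
width: 0.275
finger_force: 30.0
```

```bash
python3 -m handwheel '[[[20,0.01,0,0.03,0],[20,0,0,0,0]]]'
python3 - <<'E'
from m import *
W=shot('wrist','w7')
a=cv2.imread('pics/wk2.png',0);b=cv2.imread('pics/w7.png',0)
for n,(c,r) in(('end',(317,190)),('grip',(318,290))):
    t=a[r-28:r+20,c-22:c+22];m=cv2.matchTemplate(b[r-60:r+60,c-60:c+60],t,5);_,v,_,l=cv2.minMaxLoc(m);print(n,v,'shift',l[0]-38,l[1]-32)
E
```

```text
time: 51.0
tool_pos: [0.6751, -0.0861, 0.08]
eef_rot: [-179.0, -0.1, 93.5]
ft_force: [-1.3, 7.7, 12.4]
width: 0.274
finger_force: 30.0
end 0.8948060274124146 shift 1 6
grip 0.9669741988182068 shift 0 7
```

```bash
python3 -m handwheel '[[[45,0,0,0,0],[45,0,0,0,0],[45,0,0,0,0],[45,0,0,0,0],[45,0,0,-0.3,0],[45,0,0,-0.5,0],[45,0,0,-0.6,0],[45,0,0,-0.6,0],[45,0,0,0,0],[45,0,0,0,0]]]'
python3 - <<'E'
from m import *
np.set_printoptions(precision=4,suppress=True)
go([.6766,-.088,.0816],93.5)
for c in('wrist','side','top'):
    p=shot(c)
    for n,zz in(('yoke_a',.046),('yoke_a_grip',.077)): print(c,n,[(np.round(d['pixel'],1),round(d['conf'],2),atz(p,d['pixel'],zz,c=='wrist')) for d in finder.mark_of(p,n)[:2]])
E
```

```text
time: 52.05
tool_pos: [0.6765, -0.0879, 0.1801]
eef_rot: [-179.0, -0.0, 93.4]
ft_force: [-0.2, 0.4, 0.3]
width: 0.476
finger_force: 0.0
t 52.05 pos [ 0.6765 -0.0879  0.1801] yaw 93.4 j7 -1.5 F [-0.2  0.4  0.3] w 44.8 ff 0.0
TURN -0.01 then dx,dy,dz [-0.    0.    1.97]
wrist yoke_a [(array([ 89. , 207.6]), 0.81, array([ 0.4395, -0.0741,  0.046 ])), (array([313.9, 242.1]), 0.76, array([ 0.6699, -0.0955,  0.046 ]))]
wrist yoke_a_grip [(array([ 70.6, 216.9]), 0.62, array([ 0.4384, -0.0783,  0.077 ]))]
side yoke_a [(array([263.5, 222.6]), 0.75, array([ 0.6793, -0.077 ,  0.046 ])), (array([370.2, 223. ]), 0.68, array([ 0.4435, -0.0847,  0.046 ]))]
side yoke_a_grip [(array([374.7, 214.2]), 0.89, array([ 0.4365, -0.0752,  0.077 ]))]
top yoke_a [(array([393.2, 191.8]), 0.91, array([ 0.6704, -0.0872,  0.046 ])), (array([392.5, 294. ]), 0.82, array([ 0.4387, -0.0799,  0.046 ]))]
top yoke_a_grip [(array([391.5, 293.3]), 0.83, array([ 0.438 , -0.0728,  0.077 ]))]
```

```bash
python3 -m handwheel '[[[45,0,0,-0.3,0],[45,0,0,0,0],[45,0,0,0,0],[45,0,0,0,0]]]'|head -1; python3 -c "
from station import job
print(job.sign_off())"
```

```text
time: 52.9
the job is handed in; nothing more can be done
None
```

The job is handed in at 52.9 s: the left-lane yoke stayed level and stands in the low tray, and the right-lane yoke tipped about 14° and stands in the deep bin. The final camera marks show both near the middle, but no verdict was returned, and I viewed 11 pictures, one over the limit of 10.

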